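# Clear the counter and hold the caramel bin open

### The job

I am about to refill the clear caramel bin and need both hands and a clear counter: first lay the wrapped butter bar from the front corner of the counter flat in the wooden sweets tray and put the wooden hand stamp in the blue stationery tray. Then lift the bin's hinged lid and hold it still at 50 degrees open, within five degrees; it falls shut if let go, so finish while still holding it there. Leave the other things on the counter where they are.

Things in the scene. Friction and masses are not known exactly. Their poses are not given: they have to be found in the camera images.
- butter_bar: pastry bar lying alone near a front corner of the counter (the packs farther back are not it), in clear crinkled wrapping with pale, brownish filling, loose, lying flat: 57 x 101 x 25 mm, about 60 g, rigid. Its long sides narrow upwards and downwards: the full width lies only 8 to 11 mm above its underside, so fingertips must reach below that to hold it. Origin: centre of its underside; x across its 57 mm width (grasp across it), y along its 101 mm length, z up.
- date_stamp: wooden hand stamp with a turned brown handle, loose, standing upright: 62 mm high, about 50 g. Foot 26 mm (x) x 34 mm (y), 14 mm high; the handle above it is round, at most 26 mm thick. Origin: centre of its underside, z up along the handle.
- sweets_tray: shallow tray of light wood with a small brass pull at its front end, fixed: 150 mm (x) x 120 mm (y), on 8 mm rubber feet, walls and floor 5 mm thick (140 x 110 mm inside). Origin: on the counter under its centre; the inner floor lies 13 mm and the rim 25 mm above it; its pull is on its -x end.
- stationery_tray: shallow blue plastic tray with a small dark steel pull at its front end, fixed, of the same size and make: 150 mm (x) x 120 mm (y), on 8 mm rubber feet, walls and floor 5 mm thick (140 x 110 mm inside). Origin: on the counter under its centre; the inner floor lies 13 mm and the rim 25 mm above it; its pull is on its -x end.
- flip_bin: clear acrylic bin with wrapped caramels in it and a hinged lid, fixed to the counter: 150 mm deep (x) x 130 mm wide (y), lid top 114 mm above the counter. Origin: centre of its underside; its front looks along its own -x, roughly towards the robot. The lid's front edge has a 60 mm wide, 3 mm thick lip that ends 86 mm in front of the origin, with its middle 112 mm up; it overhangs the front wall, whose top is 88 mm up.
- flip_bin_lid (a joint): opening angle of the bin's lid in rad: 0 shut, grows as the front edge is lifted, 0.873 is 50 degrees, stop at 1.83. Lid and knob weigh about 0.1 kg together; the hinge has almost no friction, so the lid falls shut from 50 degrees when let go.
- lid_hinge (a point): middle of the lid's hinge line, at the bin's back edge, 83 mm behind the bin's origin and 112 mm up; the hinge line runs along the bin's y axis.
- knob_ball (a point): centre of the steel ball knob on top of the lid near its front edge: ball 22 mm in diameter on a 9 mm stem, its centre 28 mm above the lid's top. With the lid shut it lies 138 mm in front of the hinge line (along the bin's -x) and 30 mm above it; it moves with the lid.
- tea_tin: bystander: pale green tin can, 58 mm across, 72 mm high, loose. Origin: centre of its underside.
- label_stack: bystander: small stack of white labels, 31 x 45 x 10 mm, loose. Origin: centre of its underside.
- pen_a: bystander: white and black pen, 139 mm long, 9 mm thick, loose. Origin: centre of its underside.

How it is judged:
By the outcome, as a careful person would: the job done as asked, in the order asked, and still so for the second after the job is handed in, while the arm keeps its last pose, push and grip.
It also fails if it takes over 64 s, if anything falls off the work surface, if the arm or the gripper's body presses on something with over 40 N, if the wrist force passes 120 N, or if a joint passes its speed limit or range.

### The arm

A 7-joint arm with a two-finger parallel gripper is mounted at the origin on a cart in front of the work surface, level with it; the furniture and walls round the work are solid. World frame = base frame: x ahead of the robot, y to its left, z up, the work surface at z = 0. Lengths are in mm, angles in rad, forces in N, time in s.
With the tool pointing down it reaches from about 350 to 900 mm from the base axis. Payload 7.2 kg.
Tool frame: the origin (TCP) lies at the very end of the fingers, on their centre line; the grasp point (between the pads) lies 19 mm behind it; z points along the fingers, y is the direction in which the jaws open and shut (so a half turn about z gives the same grasp; the last joint's range is limited). The gripper opens to 85 mm and grips with 20 to 120 N. Pads are 22 mm wide; open, the fingers measure 114 mm over their backs; the gripper's body (76 mm by 85 mm) begins 54 mm behind the grasp point. The pads swing forward as they close: fully open they stand 13 mm farther back than shut.
Start: joints at [-1.213, 0.411, -0.013, 1.596, 0.006, 1.134, -0.082], TCP at [258.165, 569.192, 231.297] pointing down, gripper open.
Joint ranges: [-2.95, 2.95], [-0.29, 1.99], [-1.47, 1.44], [0.14, 2.54], [-1.03, 4.17], [0.13, 1.85], [-2.86, 2.86]. Speed limits (rad/s): [2.39, 2.39, 3.01, 3.01, 3.14, 3.14, 3.14].

### API

Orientations are given as a unit quaternion [x, y, z, w].
In Python, from rig import * gives the robot as it stands. The module is installed in compiled form; this text tells all that it offers.
- The arm moves only by the tool move_arm, never from a script. Its argument "rows" is a list of rows, each a list of 3 entries, a list of its own where there are three numbers: the shift along the tool's x, y, z in m, then the turn about the tool's z in degrees, then the opening in per cent of the stroke, from 0 (shut) to 100 (fully open). A call has 1 to 10 rows; each row shifts and turns the commanded pose from where the row before left it, along the tool's axes as they then stand; what a row does not reach is not made up. A row lasts 1/8 s, in which the tool goes at most 62.5 mm and 10.7 degrees, less where a joint would pass 70% of its speed; a pose out of reach is approached as far as the arm can. A call with a gripper value outside its range is refused whole. The fingers move at their own pace and stop on an object; "squeeze" is the grip in N (left out, the last holds). Time passes only in rows, so rows that do not move let the fingers close. It gives the time, the measured TCP pose, the force and the opening at its end, in the units of the state.
- observe(): the state, without advancing time (a new reading comes with each control period).
- get_image(name): name is "scene" or "top"; returns (picture, depth): 400x640x3 uint8, blue, green, red; 400x640 float32, mm along the optical axis (not along the pixel's ray), 0 where there is no reading.
- camera_model(name): a dict with "K" (3x3 intrinsics, pixels), "k1" (the pictures are not rectified: a ray, as slopes to the right and down, at radius r is drawn at 1 + k1 r^2 times it, then the intrinsics apply), "pose" (4x4, takes a point from camera to world coordinates). Camera axes: x right, y down, z forward; pixel columns grow to the right and rows downward; lengths in mm; the calibration is good to about 2 mm. A picture is of the moment at which its call begins. camera_model takes no time and is no camera call.
- close_job(): hands the job in, once; it reports no verdict.
Trained networks look in the newest picture that a camera, given by its name, has taken for a name from the list of things; names that differ only in an ending like _2 or _b are one class to them, and where a whole thing is asked for, a point or a joint stands for the part that bears it (a point fixed in the world has none). Each returns a list of dicts, best first, with "confidence" (0 to 1); they miss things now and then, are a little off and sometimes report something else, mostly with a low value. They report only what shows in the picture. A call takes as long as a camera call.
- cut_out(query, camera): "pixels" (400x640 bool, what is visible of it) and "extent" ([left, top, right, bottom] as shares, 0 to 1, of the picture: columns of its width, rows of its height, round what is visible of it).
- tip_of(query, camera): "point" ([column, row] as shares, 0 to 1, of the picture: columns of its width, rows of its height: a listed point, or the origin of a listed thing).
The state is a dict: "time_s": time; "qpos": joint angles; "dq": joint speeds; "tau": joint torques, N m; "ee_pos": TCP position; "orientation": TCP orientation; "force": force on the tool from outside, world axes, zero at the start; "ft_torque": the same for the moment, N m; "finger_gap": finger opening in mm.
Only numpy, scipy, OpenCV 4.12 (cv2) and the standard library are available. Lean on these libraries where they do the work, as an engineer would, in place of code of your own. Each camera call takes 0.05 s, during which the arm holds its last target.

## Working session

There is one attempt and no reset: what is moved stays moved. The work goes in short steps, Python scripts to look and compute and a tool call to move; the robot and the scene stay as the last step left them, time stands still between calls to the robot, and variables do not carry over. Pictures are saved under pics/ and viewed, and the job is handed in when it is done.

Besides the shell and the picture viewer there is one more tool, called after "Emit:" as name([rows], argument=value, ...), one row to a line, values as JSON. move_arm: Moves the arm, as the interface text tells. Its arguments: {"type":"object","properties":{"rows":{"type":"array","items":{"type":"array"}},"squeeze":{"type":"number"}},"required":["rows"]}

```bash
mkdir -p pics; cat > h.py <<'E'
from rig import *
import numpy as np, cv2, json
def und(cm,u,v):
    K=np.array(cm["K"]);k=cm["k1"]
    x=(np.asarray(u,float)-K[0,2])/K[0,0];y=(np.asarray(v,float)-K[1,2])/K[1,1]
    xd,yd=x.copy(),y.copy()
    for _ in range(30):
        f=1+k*(x*x+y*y); x=xd/f;y=yd/f
    return x,y
def cloud(name,depth):
    cm=camera_model(name);v,u=np.mgrid[0:400,0:640]
    x,y=und(cm,u,v);P=np.stack([x*depth,y*depth,depth,np.ones_like(depth)],-1)
    return (P@np.array(cm["pose"]).T)[...,:3]
def onplane(name,u,v,z):
    cm=camera_model(name);x,y=und(cm,u,v);T=np.array(cm["pose"])
    d=T[:3,:3]@np.array([x,y,1.]);o=T[:3,3];s=(z-o[2])/d[2];return o+s*d
E
python3 - <<'E'
from h import *
print(observe())
for n in ["scene","top"]:
    im,d=get_image(n);cv2.imwrite(f"pics/{n}0.png",im);np.savez(f"{n}0.npz",im=im,d=d)
    cm=camera_model(n);print(n,np.round(cm["K"],1).tolist(),cm["k1"],np.round(cm["pose"],3).tolist())
E
```

```text
{'time_s': 0.0, 'qpos': array([-1.21320612,  0.41191919, -0.01271256,  1.59706299,  0.00558127,
        1.13428944, -0.08222007]), 'dq': array([-0.00016797, -0.00089458, -0.0016787 ,  0.00099105, -0.0003862 ,
       -0.00268861, -0.00021872]), 'tau': array([-1.89532061e-04, -6.00624704e+01,  6.82219360e-01, -2.99415779e+01,
        1.38508697e-02,  1.04826080e-02,  1.29403666e-06]), 'ee_pos': array([257.97493344, 568.72140236, 230.43328917]), 'orientation': array([ 2.11291806e-01,  9.77422681e-01, -8.12303763e-04, -1.24685601e-04]), 'force': array([-0.50213793,  0.02129154,  0.00145998]), 'ft_torque': array([ 0.03127032, -0.02040693,  0.07219723]), 'finger_gap': 85.628660569876}
scene [[368.3, 0.0, 318.3], [0.0, 368.3, 198.5], [0.0, 0.0, 1.0]] 0.022750841097511798 [[-0.486, -0.405, 0.774, -207.943], [-0.874, 0.225, -0.431, 429.926], [0.0, -0.886, -0.464, 522.629], [0.0, 0.0, 0.0, 1.0]]
top [[438.7, 0.0, 317.1], [0.0, 438.7, 201.8], [0.0, 0.0, 1.0]] -0.07941392495946385 [[0.034, -0.95, 0.311, 123.468], [-0.999, -0.035, 0.004, 21.602], [0.007, -0.311, -0.95, 1329.559], [0.0, 0.0, 0.0, 1.0]]
```

View pics/scene0.png

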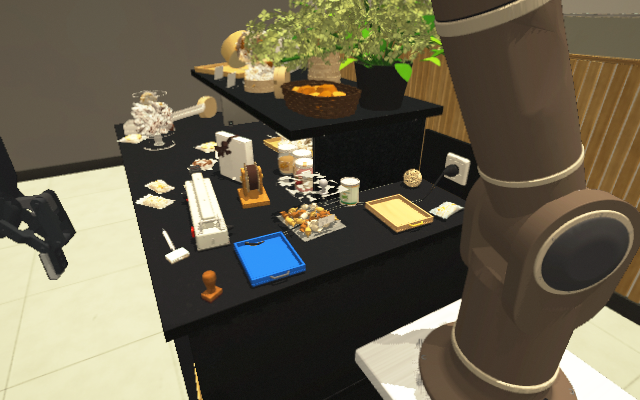

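View pics/top0.png

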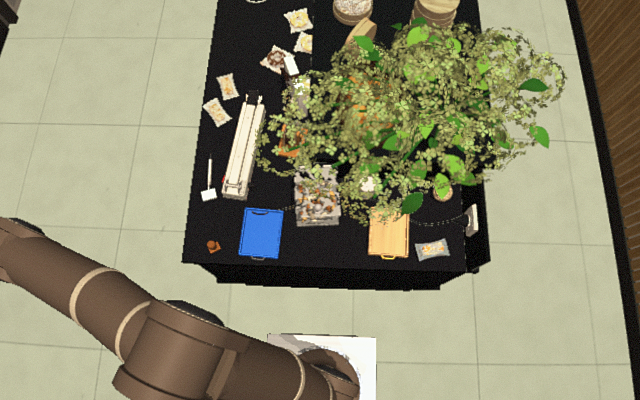

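```bash
python3 - <<'E'
from h import *
out={}
d=np.load("top0.npz")["d"];C=cloud("top",d)
for q in ["butter_bar","date_stamp","sweets_tray","stationery_tray","flip_bin","tea_tin","label_stack","pen_a"]:
    for r in cut_out(q,"top")[:3]:
        m=r["pixels"];P=C[m&(d>0)]
        if len(P)<5: print(q,r["confidence"],"few");continue
        print(q,round(r["confidence"],2),(np.array(r["extent"])*[640,400,640,400]).round(),m.sum(),"med",np.median(P,0).round(1),"z",np.percentile(P[:,2],[2,50,98]).round(1))
        if q not in out: out[q]=m
for q in ["butter_bar","date_stamp","knob_ball","lid_hinge","flip_bin"]:
    for r in tip_of(q,"top")[:2]: print("tip",q,round(r["confidence"],2),(np.array(r["point"])*[640,400]).round(1))
np.savez("masks0.npz",**out);print(observe()["time_s"])
E
```

```text
butter_bar 0.66 [414. 235. 446. 262.] 508 med [ 412.5 -329.    14.8] z [ 2.1 14.8 23.4]
date_stamp 0.64 [204. 237. 221. 253.] 108 med [393.4 334.1  36.3] z [ 7.5 36.3 62.1]
sweets_tray 0.66 [366. 209. 410. 262.] 1618 med [ 444.6 -196.7   12.1] z [  4.2  12.1 465.4]
sweets_tray 0.16 [295. 167. 343. 216.] 469 med [522.3  12.5 112.6] z [107.8 112.6 150.9]
stationery_tray 0.72 [241. 212. 282. 259.] 1907 med [443.7 195.9  12.4] z [ 5.3 12.4 25.5]
flip_bin 0.86 [295. 168. 339. 227.] 1893 med [530.5  23.9  17.1] z [ -3.1  17.1 456.3]
tea_tin 0.75 [358. 175. 372. 201.] 165 med [ 585.9 -122.    67.5] z [ 11.   67.5 533.8]
label_stack 0.65 [205. 191. 220. 200.] 122 med [569.  372.6   8.5] z [ 1.4  8.5 14.7]
label_stack 0.19 [414. 237. 445. 260.] 540 med [ 412.9 -331.3   14.2] z [-2.7 14.2 23.3]
pen_a 0.41 [206. 161. 214. 190.] 83 med [639.6 380.5   5.6] z [-7.4  5.6 11.3]
tip butter_bar 0.91 [430.7 252.4]
tip date_stamp 0.61 [214.8 245.8]
tip knob_ball 0.86 [314.  206.9]
tip lid_hinge 0.6 [314.3 167.4]
tip lid_hinge 0.51 [428.8 250.2]
tip flip_bin 0.6 [317.4 205.1]
0.75
```

```bash
python3 - <<'E'
from h import *
im=np.load("top0.npz")["im"];s=np.load("scene0.npz")["im"]
a=im[150:270,180:500];cv2.imwrite("pics/t1.png",cv2.resize(a,(800,300),interpolation=cv2.INTER_CUBIC))
b=s[130:310,150:470];cv2.imwrite("pics/s1.png",cv2.resize(b,(800,450),interpolation=cv2.INTER_CUBIC))
M=np.load("masks0.npz");D=np.load("top0.npz")["d"];C=cloud("top",D)
Ds=np.load("scene0.npz")["d"];Cs=cloud("scene",Ds)
def rect(mask,C,zlo,zhi):
    P=C[mask];P=P[(P[:,2]>zlo)&(P[:,2]<zhi)];r=cv2.minAreaRect(P[:,:2].astype(np.float32));return r,len(P)
print("bar",rect(M["butter_bar"],C,6,30))
print("stamp",rect(M["date_stamp"],C,30,80))
print("st tray",rect(M["stationery_tray"],C,-5,40)); print("st rim",rect(M["stationery_tray"],C,19,32))
print("sw tray",rect(M["sweets_tray"],C,-5,40)); print("sw rim",rect(M["sweets_tray"],C,19,32))
print("bin",rect(M["flip_bin"],C,95,130));print("knob",rect(M["flip_bin"],C,128,160))
# obstacles above: min z of points with z>200 in workspace in scene view
for nm,c in(("scene",Cs),("top",C)):
    P=c.reshape(-1,3);
    for x0 in range(300,900,50):
        row=[]
        for y0 in range(-450,450,50):
            q=P[(P[:,0]>x0)&(P[:,0]<x0+50)&(P[:,1]>y0)&(P[:,1]<y0+50)&(P[:,2]>160)]
            row.append("%4d"%np.percentile(q[:,2],5) if len(q)>3 else "   .")
        print(x0," ".join(row))
    print()
E
```

```text
bar (((414.2292175292969, -331.87359619140625), (53.11140060424805, 101.22193908691406), 12.075281143188477), 472)
stamp (((395.744873046875, 336.4736328125), (20.577787399291992, 19.361425399780273), 6.764721870422363), 54)
st tray (((442.9129333496094, 197.2713623046875), (124.96495819091797, 161.51971435546875), 88.8836441040039), 1898)
st rim (((442.3287353515625, 195.89630126953125), (120.76000213623047, 160.80409240722656), 86.61390686035156), 282)
sw tray (((455.37677001953125, -197.63621520996094), (124.65446472167969, 153.83372497558594), 82.97054290771484), 1561)
sw rim (((452.35382080078125, -195.14407348632812), (120.55030822753906, 146.77581787109375), 86.38417053222656), 198)
bin (((551.7864990234375, 28.00353240966797), (171.65972900390625, 129.49183654785156), 5.38563346862793), 675)
knob (((496.5062255859375, 23.348983764648438), (20.568553924560547, 17.11525535583496), 2.363377332687378), 46)
300    .    .    .    .    .    .    .    .    .    .    .    .    .    .    .    .    .    .
350    .    .    .    .    .  453  430  428  435    .    .    .    .    .    .    
[... 1380 characters left out ...]
25  418  496  428    .    .    .    .    .
550  166  409  430  429  397  424  417  451  426  243  409  425  422    .    .    .    .    .
600  169  246  246  245  245  245  247  237  238  237  408  424    .    .    .    .    .    .
650  245  377  384  362  382  282  287  311  247  246  396  439    .    .    .    .    .    .
700  248  416  357  356  359  422  298  293  247  245  246    .    .    .    .    .    .    .
750  408  432  372  357  249  288  312  314  248  244  245    .    .    .    .    .    .    .
800  245  300  429  455  247  299  289  293  275  245  244    .    .    .    .    .    .    .
850  244  246  248  245  246  248  257  266  245  244  245    .    .    .    .    .    .    .
```

View pics/t1.png

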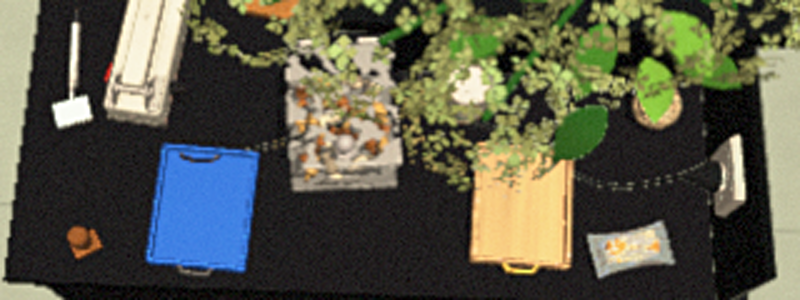

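View pics/s1.png

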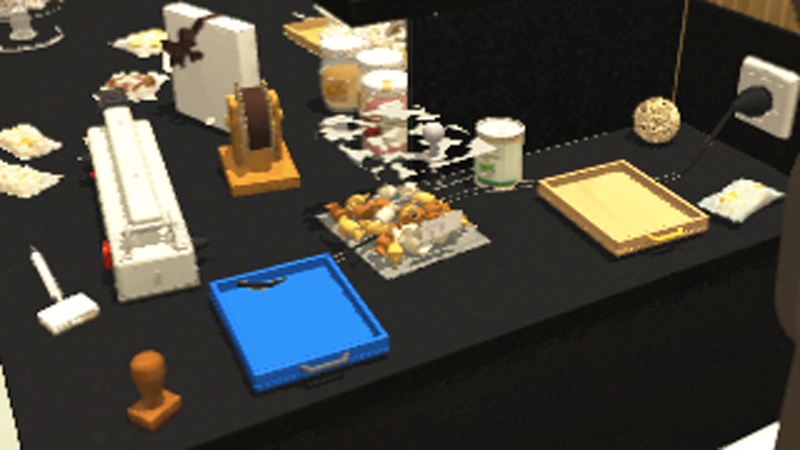

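```bash
python3 - <<'E'
from h import *
M=np.load("masks0.npz");D=np.load("top0.npz")["d"];C=cloud("top",D)
Ds=np.load("scene0.npz")["d"];Cs=cloud("scene",Ds)
for y0 in range(-200,150,50):
    for nm,c in(("scene",Cs),("top",C)):
        P=c.reshape(-1,3);q=P[(P[:,1]>y0)&(P[:,1]<y0+50)&(P[:,2]>225)&(P[:,2]<250)]
        q=q[(q[:,0]>500)&(q[:,0]<800)]
        if len(q)>5: print(nm,y0,"shelf x",np.percentile(q[:,0],[1,5,20]).round(), "zmin",np.percentile(q[:,2],[1,50]).round(),len(q))
for q,z in [("knob_ball",142),("lid_hinge",112),("flip_bin",0),("butter_bar",0),("date_stamp",0),("sweets_tray",0),("stationery_tray",0)]:
    for cam in ["top","scene"]:
        for r in tip_of(q,cam)[:2]:
            p=np.array(r["point"])*[640,400];print(q,cam,round(r["confidence"],2),p.round(1),onplane(cam,p[0],p[1],z).round(1))
o={}
for q in ["flip_bin","butter_bar","date_stamp","sweets_tray","stationery_tray"]:
    for r in cut_out(q,"scene")[:1]:
        m=r["pixels"];o[q]=m;P=Cs[m&(Ds>0)];print(q,r["confidence"],(np.array(r["extent"])*[640,400,640,400]).round(),np.median(P,0).round(1))
        for lo,hi in((6,40),(30,80),(19,32),(80,125),(128,165)):
            Q=P[(P[:,2]>lo)&(P[:,2]<hi)]
            if len(Q)>8:print("  ",lo,hi,len(Q),[np.round(t,1) for t in cv2.minAreaRect(Q[:,:2].astype(np.float32))])
np.savez("masksS.npz",**o)
im=np.load("top0.npz")["im"]
cv2.imwrite("pics/t2.png",cv2.resize(im[155:235,280:360],(800,800),interpolation=cv2.INTER_CUBIC)[:600])
E
```

```text
scene -200 shelf x [596. 597. 599.] zmin [225. 246.] 227
top -200 shelf x [600. 600. 604.] zmin [227. 247.] 83
scene -150 shelf x [596. 597. 598.] zmin [225. 243.] 204
top -150 shelf x [608. 613. 619.] zmin [243. 248.] 92
scene -100 shelf x [596. 597. 598.] zmin [226. 245.] 239
top -100 shelf x [598. 599. 600.] zmin [226. 246.] 58
scene -50 shelf x [596. 597. 599.] zmin [226. 249.] 420
top -50 shelf x [599. 600. 607.] zmin [226. 248.] 268
scene 0 shelf x [596. 597. 600.] zmin [226. 249.] 518
top 0 shelf x [599. 600. 604.] zmin [228. 247.] 386
scene 50 shelf x [598. 599. 618.] zmin [225. 240.] 365
top 50 shelf x [601. 615. 709.] zmin [244. 247.] 51
knob_ball top 0.86 [314.  206.9] [496.3  34.8 142. ]
knob_ball scene 0.87 [323.2 181. ] [502.2  20.7 142. ]
lid_hinge top 0.6 [314.3 167.4] [629.7  38.7 112. ]
lid_hinge top 0.51 [428.8 250.2] [ 388.7 -295.5  112. ]
lid_hinge scene 0.95 [292.4 175.3] [631.   43.7 112. ]
flip_bin top 0.6 [317.4 205.1] [547.1  25.8   0. ]
flip_bin scene 0.86 [312.5 223.4] [544.8  28.7   0. ]
butter_bar top 0.91 [430.7 252.4] [ 406.3 -330.4    0. ]
butter_bar 
[... 1125 characters left out ...]
270. 222. 302.] [390.3 341.4  18.7]
   6 40 229 [array([396.3, 340.7]), array([28., 34.]), np.float64(31.7)]
   30 80 198 [array([394.3, 341.1]), array([22.9, 21.9]), np.float64(31.0)]
   19 32 45 [array([392. , 341.7]), array([16.8,  8.9]), np.float64(73.6)]
sweets_tray 0.63 [367. 192. 434. 231.] [ 460.6 -197.7   13.3]
   6 40 1475 [array([ 457.4, -206.1]), array([144.5, 162.3]), np.float64(86.7)]
   19 32 380 [array([ 458. , -195.7]), array([122.3, 162.4]), np.float64(86.4)]
stationery_tray 0.95 [233. 232. 306. 285.] [438.4 196.8  13.3]
   6 40 2443 [array([441. , 197.1]), array([119.9, 163.8]), np.float64(86.7)]
   19 32 584 [array([441. , 197.1]), array([119.9, 163.8]), np.float64(86.7)]
```

View pics/t2.png

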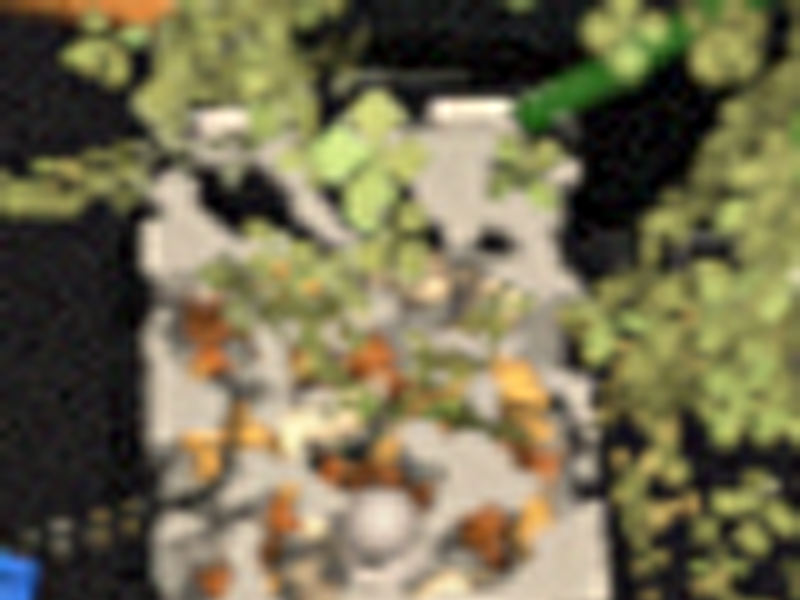

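```bash
cat >> h.py <<'E'
from scipy.spatial.transform import Rotation as Ro
def plan(p,psi=None):
    s=observe();R=Ro.from_quat(s["orientation"]).as_matrix();t=s["ee_pos"]
    jaw=np.degrees(np.arctan2(R[1,1],R[0,1]))
    turn=0
    if psi is not None:
        turn=-((psi-jaw+90)%180-90)   # world yaw + => tool turn -
    R2=R@Ro.from_euler('z',turn,degrees=True).as_matrix()
    d=np.array(p,float)-t
    print("t",round(s["time_s"],2),"tcp",t.round(1),"jaw",round(jaw,1),"zt",R[:,2].round(3),"gap",round(s["finger_gap"],1),"F",np.round(s["force"],1))
    print("  q",np.round(s["qpos"],2))
    print("  turn",round(turn,1),"shift before turn (tool mm)",(R.T@d).round(1),"after turn",(R2.T@d).round(1))
E
python3 - <<'E'
from h import *
plan([420,200,260]); plan([413.5,-331,260],12)
for a in[(294.5,176.5),(295,190),(296,215),(337.5,175),(339,190),(340.5,213)]: print(a,onplane("top",*a,114).round(1))
print(onplane("top",317.8,207.7,142).round(1))
E
```

```text
t 1.7 tcp [258.2 569.2 231.3] jaw 65.6 zt [ 0.  0. -1.] gap 85.1 F [ 0.4  0.2 -0.4]
  q [-1.21  0.41 -0.01  1.6   0.01  1.13 -0.08]
  turn 0 shift before turn (tool mm) [-299.9 -269.4  -28.7] after turn [-299.9 -269.4  -28.7]
t 1.7 tcp [258.2 569.2 231.3] jaw 65.6 zt [ 0.  0. -1.] gap 85.1 F [ 0.4  0.2 -0.4]
  q [-1.21  0.41 -0.01  1.6   0.01  1.13 -0.08]
  turn 53.6 shift before turn (tool mm) [-513.3 -755.7  -28.7] after turn [-912.8  -35.2  -28.7]
(294.5, 176.5) [597.5  96.4 114. ]
(295, 190) [555.   92.8 114. ]
(296, 215) [478.6  86.1 114. ]
(337.5, 175) [607.  -31.2 114. ]
(339, 190) [559.8 -36.6 114. ]
(340.5, 213) [489.3 -42.3 114. ]
[494.3  23.9 142. ]
```

Emit:
move_arm([
  [[-0.043,-0.0385,-0.004],0,80],
  [[-0.043,-0.0385,-0.004],0,80],
  [[-0.043,-0.0385,-0.004],0,80],
  [[-0.043,-0.0385,-0.004],0,80],
  [[-0.043,-0.0385,-0.004],0,80],
  [[-0.043,-0.0385,-0.004],0,80],
  [[-0.043,-0.0385,-0.004],0,80],
], squeeze=30)

```text
time_s: 2.58
ee_pos: [421.6, 197.7, 259.8]
orientation: [0.211, 0.977, 0.0, 0.0]
force: [0.4, 0.7, 0.2]
finger_gap: 68.2
```

Emit:
move_arm([
  [[0,0,0],10.7,80],
  [[0,0,0],10.7,80],
  [[0,0,0],10.7,80],
  [[0,0,0],10.7,80],
  [[0,0,0],10.7,80],
  [[0,0,0],0,80],
])

```text
time_s: 3.32
ee_pos: [421.0, 199.5, 259.4]
orientation: [0.628, 0.778, 0.0, 0.0]
force: [0.0, -0.7, 0.6]
finger_gap: 68.1
```

```bash
python3 - <<'E'
from h import *
plan([413.5,-331,150],12)
E
```

```text
t 3.33 tcp [421.  199.5 259.4] jaw 12.2 zt [ 0.  0. -1.] gap 68.1 F [ 0.  -0.7  0.6]
  q [-0.78  0.1   0.26  1.94 -0.03  1.1  -0.3 ]
  turn 0.2 shift before turn (tool mm) [-517.  -119.3  109.3] after turn [-517.4 -117.6  109.3]
```

Emit:
move_arm([
  [[-0.052,-0.012,0],0,80],
  [[-0.052,-0.012,0],0,80],
  [[-0.052,-0.012,0],0,80],
  [[-0.052,-0.012,0],0,80],
  [[-0.052,-0.012,0],0,80],
  [[-0.052,-0.012,0],0,80],
  [[-0.052,-0.012,0],0,80],
  [[-0.052,-0.012,0],0,80],
  [[-0.052,-0.012,0.04],0,80],
  [[-0.049,-0.011,0.06],0,80],
])

```text
time_s: 4.58
ee_pos: [414.1, -320.0, 173.8]
orientation: [0.627, 0.779, 0.0, 0.002]
force: [1.5, 0.6, 0.4]
finger_gap: 68.3
```

```bash
python3 - <<'E'
from h import *
plan([413.5,-331,40],12)
im,d=get_image("top");cv2.imwrite("pics/t3.png",cv2.resize(im[150:300,340:500],(800,750))[:600])
im,d=get_image("scene");cv2.imwrite("pics/s3.png",im)
E
```

```text
t 4.58 tcp [ 414.1 -320.   173.8] jaw 12.4 zt [ 0.003 -0.002 -1.   ] gap 68.3 F [1.5 0.6 0.4]
  q [-0.01  0.35  0.73  1.95 -0.29  0.94  1.08]
  turn 0.4 shift before turn (tool mm) [-10.3  -3.3 133.9] after turn [-10.3  -3.2 133.9]
```

View pics/t3.png

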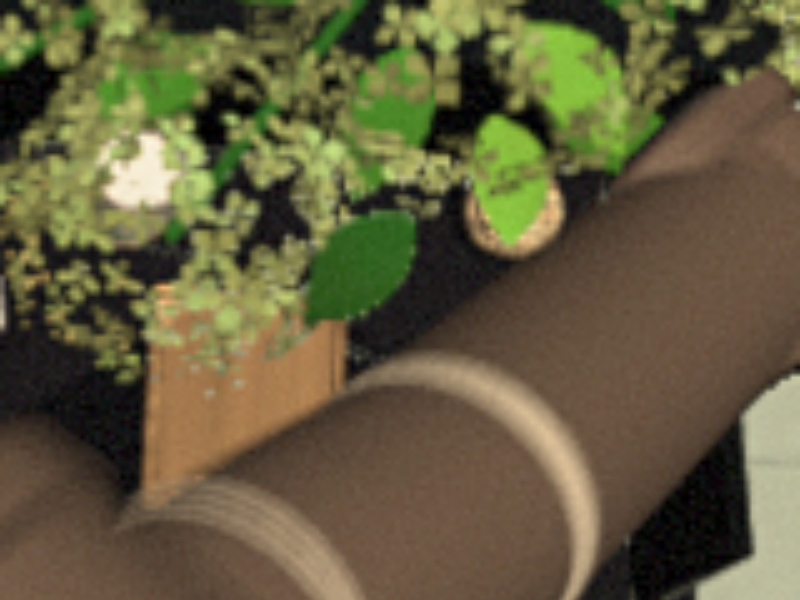

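View pics/s3.png

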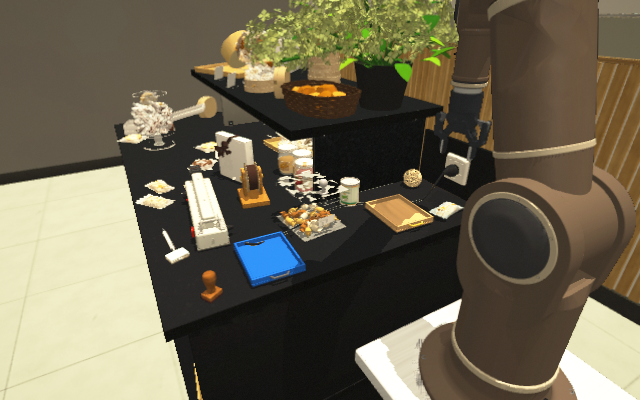

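Emit:
move_arm([
  [[-0.006,-0.002,0.04],0,80],
  [[-0.004,-0.001,0.05],0,80],
  [[0,0,0.04],0,80],
  [[0,0,0],0,80],
])

```text
time_s: 5.18
ee_pos: [411.3, -326.4, 42.3]
orientation: [0.627, 0.779, -0.0, -0.002]
force: [0.4, 0.3, 0.9]
finger_gap: 67.9
```

```bash
python3 - <<'E'
from h import *
plan([413.5,-331,10],12)
im,d=get_image("scene");cv2.imwrite("pics/s4.png",cv2.resize(im[130:250,400:480],(600,900))[300:])
E
```

```text
t 5.17 tcp [ 411.3 -326.4   42.3] jaw 12.3 zt [-0.004  0.003 -1.   ] gap 67.9 F [0.4 0.3 0.9]
  q [ 0.13  0.56  0.59  2.03 -0.48  0.69  1.25]
  turn 0.3 shift before turn (tool mm) [-5.1  1.3 32.3] after turn [-5.1  1.3 32.3]
```

View pics/s4.png

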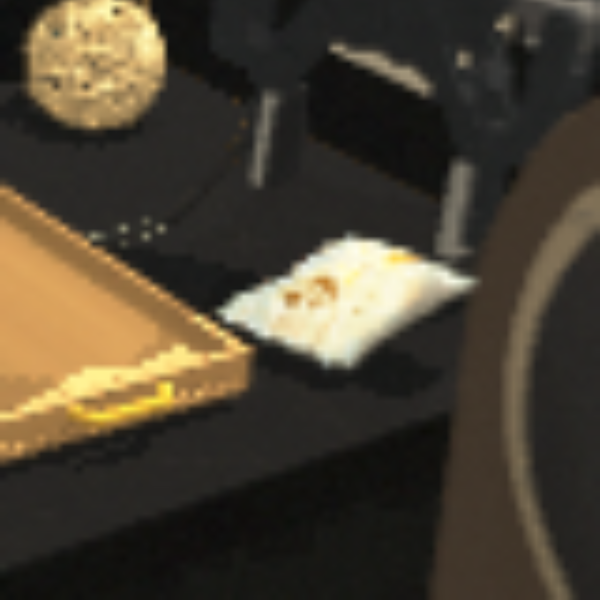

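Emit:
move_arm([
  [[-0.005,0.001,0.01],0,88],
  [[0,0,0.015],0,88],
  [[0,0,0.007],0,88],
  [[0,0,0],0,88],
])

```text
time_s: 5.72
ee_pos: [414.0, -332.4, 11.4]
orientation: [0.629, 0.778, -0.0, -0.001]
force: [0.2, 0.4, 0.7]
finger_gap: 75.3
```

```bash
python3 - <<'E'
from h import *
plan([413.5,-331,0],12)
im,d=get_image("scene");cv2.imwrite("pics/s5.png",cv2.resize(im[130:250,400:480],(600,900))[300:])
E
```

```text
t 5.72 tcp [ 414.  -332.4   11.4] jaw 12.1 zt [-0.001  0.001 -1.   ] gap 75.3 F [0.2 0.4 0.7]
  q [ 0.17  0.61  0.55  2.03 -0.53  0.64  1.29]
  turn 0.1 shift before turn (tool mm) [ 1.4 -0.2 11.4] after turn [ 1.4 -0.2 11.4]
```

View pics/s5.png

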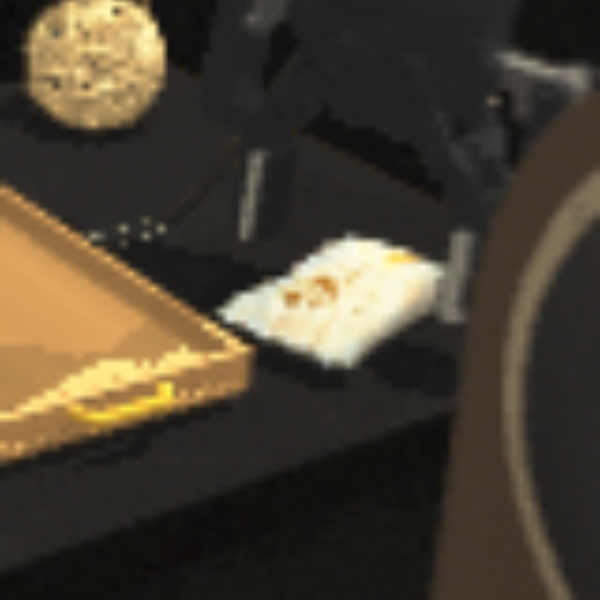

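Emit:
move_arm([
  [[0,0,0.006],0,80],
  [[0,0,0.004],0,77],
  [[0,0,0],0,77],
  [[0,0,0],0,77],
])

```text
time_s: 6.28
ee_pos: [414.4, -332.7, 1.9]
orientation: [0.629, 0.778, -0.0, 0.0]
force: [-0.2, -1.4, 0.5]
finger_gap: 65.9
```

Emit:
move_arm([
  [[0,0,0.002],0,77],
  [[0,0,0],0,77],
])

```text
time_s: 6.52
ee_pos: [414.3, -332.6, -0.2]
orientation: [0.629, 0.778, 0.0, -0.0]
force: [-0.2, 0.3, 0.2]
finger_gap: 65.7
```

Emit:
move_arm([
  [[0,0,0.002],0,77],
  [[0,0,0],0,77],
])

```text
time_s: 6.78
ee_pos: [414.3, -332.6, -2.3]
orientation: [0.629, 0.778, 0.0, -0.0]
force: [-0.2, -0.1, -0.7]
finger_gap: 65.8
```

Emit:
move_arm([
  [[0,0,0.002],0,77],
  [[0,0,0],0,77],
])

```text
time_s: 7.02
ee_pos: [414.3, -332.6, -4.3]
orientation: [0.629, 0.778, 0.0, -0.0]
force: [0.2, -0.1, -0.2]
finger_gap: 65.8
```

```bash
python3 - <<'E'
from h import *
plan([413.5,-331,0],12)
im,d=get_image("scene");cv2.imwrite("pics/s6.png",cv2.resize(im[170:230,410:480],(700,600),interpolation=cv2.INTER_CUBIC))
E
```

```text
t 7.03 tcp [ 414.3 -332.6   -4.3] jaw 12.1 zt [-0.  0. -1.] gap 65.8 F [ 0.2 -0.1 -0.2]
  q [ 0.19  0.64  0.52  2.04 -0.55  0.61  1.3 ]
  turn 0.1 shift before turn (tool mm) [ 1.7 -0.5 -4.3] after turn [ 1.7 -0.5 -4.3]
```

View pics/s6.png

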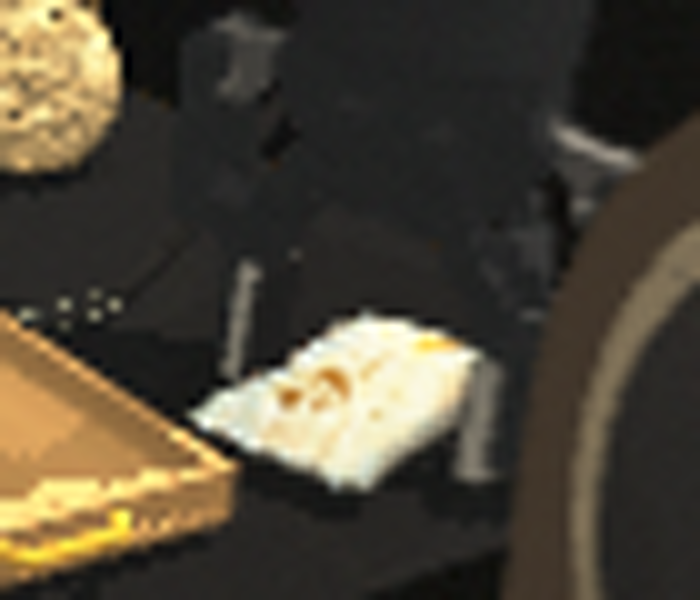

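```bash
python3 - <<'E'
from h import *
for p in[(457.5,218),(433.5,207.5)]:
    for z in(0,3,6,9,12): print(p,z,onplane("scene",*p,z).round(1))
E
```

```text
(457.5, 218) 0 [ 375.1 -336.2    0. ]
(457.5, 218) 3 [ 371.7 -331.8    3. ]
(457.5, 218) 6 [ 368.4 -327.4    6. ]
(457.5, 218) 9 [ 365. -323.    9.]
(457.5, 218) 12 [ 361.7 -318.6   12. ]
(433.5, 207.5) 0 [ 451.5 -322.     0. ]
(433.5, 207.5) 3 [ 447.7 -317.7    3. ]
(433.5, 207.5) 6 [ 443.9 -313.3    6. ]
(433.5, 207.5) 9 [ 440.1 -309.     9. ]
(433.5, 207.5) 12 [ 436.4 -304.7   12. ]
```

Emit:
move_arm([
  [[0,0,0.0015],0,77],
  [[0,0,0],0,77],
])

```text
time_s: 7.32
ee_pos: [414.3, -332.6, -5.7]
orientation: [0.629, 0.778, 0.0, -0.0]
force: [-0.2, -0.1, -0.4]
finger_gap: 66.0
```

Emit:
move_arm([
  [[0,0,-0.001],0,72],
  [[0,0,0],0,60],
  [[0,0,0],0,50],
  [[0,0,0],0,50],
], squeeze=30)

```text
time_s: 7.82
ee_pos: [414.7, -332.7, -4.0]
orientation: [0.629, 0.778, 0.0, 0.0]
force: [-0.9, 0.6, 5.5]
finger_gap: 56.2
```

Emit:
move_arm([
  [[0,0,-0.002],0,50],
  [[0,0,-0.02],0,50],
  [[0,0,-0.03],0,50],
  [[0,0,-0.03],0,50],
  [[0,0,0],0,50],
], squeeze=40)

```text
time_s: 8.45
ee_pos: [415.4, -333.4, 79.2]
orientation: [0.629, 0.778, 0.0, 0.002]
force: [0.5, 0.6, -0.7]
finger_gap: 56.0
```

```bash
python3 - <<'E'
from h import *
plan([448,-196,90],87)
im,d=get_image("scene");cv2.imwrite("pics/s7.png",cv2.resize(im[130:250,400:480],(600,900))[:600])
E
```

```text
t 8.45 tcp [ 415.4 -333.4   79.2] jaw 12.1 zt [ 0.003 -0.002 -1.   ] gap 56.0 F [ 0.5  0.6 -0.7]
  q [ 0.1   0.51  0.64  2.   -0.44  0.76  1.21]
  turn -74.9 shift before turn (tool mm) [127.5  60.7 -11. ] after turn [-25.4 138.9 -11. ]
```

View pics/s7.png

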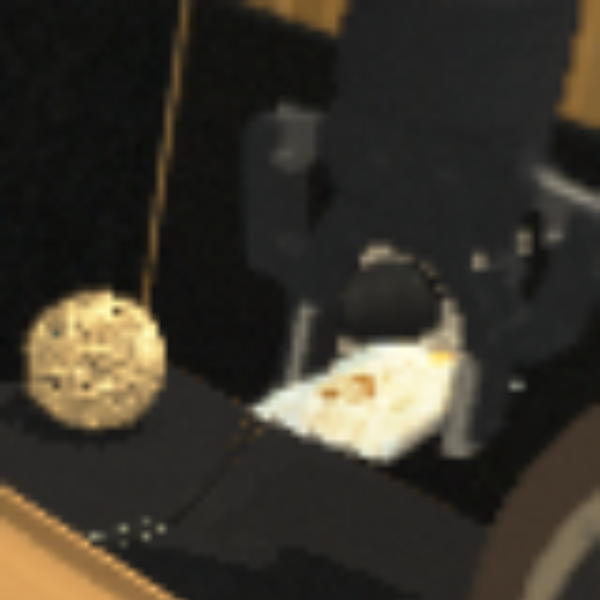

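```bash
python3 - <<'E'
from h import *
plan([463,-197,100],86.6)
E
```

```text
t 8.5 tcp [ 414.9 -332.7   77.9] jaw 12.1 zt [ 0.002 -0.001 -1.   ] gap 55.5 F [-0.  -0.2 -1.4]
  q [ 0.1   0.51  0.64  2.   -0.44  0.76  1.21]
  turn -74.5 shift before turn (tool mm) [122.6  75.6 -22.1] after turn [-40.  138.3 -22.1]
```

Emit:
move_arm([
  [[0.03,0.019,-0.01],0,50],
  [[0.04,0.025,-0.012],0,50],
  [[0.04,0.025,0],0,50],
  [[0.012,0.007,0],0,50],
])

```text
time_s: 9.0
ee_pos: [463.5, -193.9, 98.2]
orientation: [0.627, 0.779, 0.0, -0.001]
force: [-0.6, -0.3, -1.0]
finger_gap: 56.2
```

Emit:
move_arm([
  [[0,0,0],-10.6,50],
  [[0,0,0],-10.6,50],
  [[0,0,0],-10.6,50],
  [[0,0,0],-10.6,50],
  [[0,0,0],-10.6,50],
  [[0,0,0],-10.6,50],
  [[0,0,0],-10.6,50],
  [[0,0,0],0,50],
])

```text
time_s: 10.0
ee_pos: [462.2, -198.1, 98.6]
orientation: [0.033, 0.999, 0.0, -0.001]
force: [-0.8, -0.2, -0.9]
finger_gap: 55.9
```

```bash
python3 - <<'E'
from h import *
plan([463,-197,40],86.6)
im,d=get_image("scene");cv2.imwrite("pics/s8.png",cv2.resize(im[130:250,340:480],(700,600)))
im,d=get_image("top");cv2.imwrite("pics/t8.png",im)
E
```

```text
t 10.0 tcp [ 462.2 -198.1   98.6] jaw 86.2 zt [-0.001  0.    -1.   ] gap 55.9 F [-0.8 -0.2 -0.9]
  q [ 0.04  0.38  0.34  2.04 -0.18  0.75  1.99]
  turn -0.4 shift before turn (tool mm) [-0.8  1.1 58.6] after turn [-0.8  1.1 58.6]
```

View pics/s8.png

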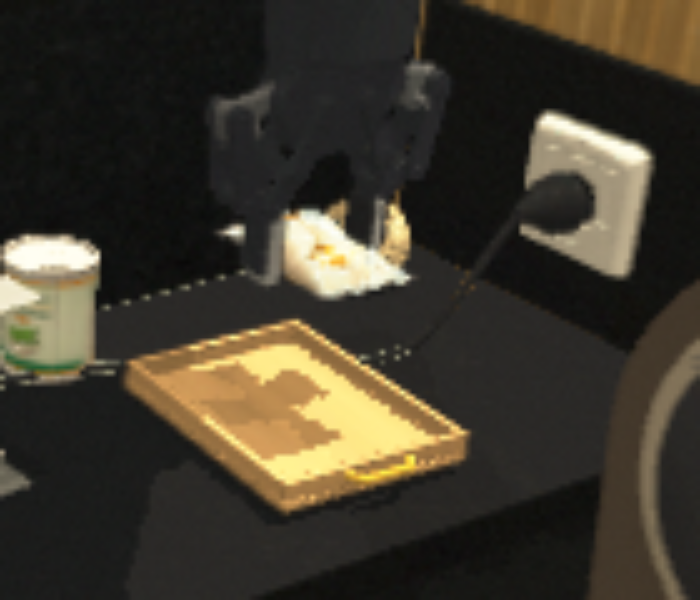

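View pics/t8.png

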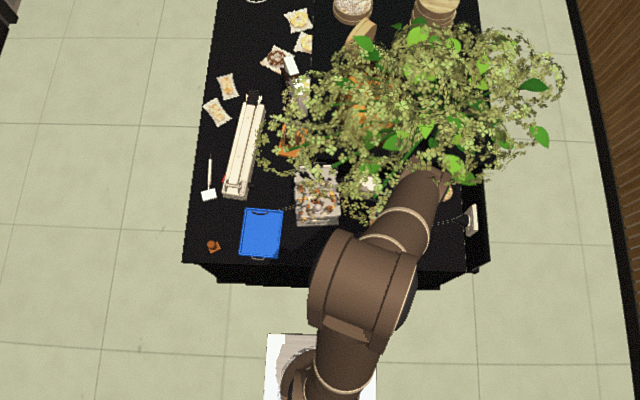

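```bash
python3 - <<'E'
from h import *
P=[onplane("scene",340+u/5,130+v/5,25) for u,v in[(127,368),(295,322),(467,435),(283,488)]]
P=np.array(P);print(P.round(1),P.mean(0).round(1))
P=[onplane("top",180+u/2.5,150+v/2.5,25) for u,v in[(475,140),(470,262),(573,265)]];print(np.round(P,1))
E
```

```text
[[ 530.3 -134.2   25. ]
 [ 528.9 -255.    25. ]
 [ 381.7 -248.    25. ]
 [ 387.7 -128.4   25. ]] [ 457.2 -191.4   25. ]
[[ 542.3 -138.8   25. ]
 [ 387.4 -132.4   25. ]
 [ 387.8 -257.5   25. ]]
```

Emit:
move_arm([
  [[0.002,0.003,0.03],0,50],
  [[0,0,0.03],0,50],
  [[0,0,0.015],0,50],
  [[0,0,0.006],0,50],
  [[0,0,0],0,50],
])

```text
time_s: 10.72
ee_pos: [461.4, -194.5, 18.5]
orientation: [0.033, 0.999, -0.0, -0.0]
force: [-0.8, -0.5, -1.0]
finger_gap: 55.6
```

```bash
python3 - <<'E'
from h import *
plan([460,-195,10],86.6)
im,d=get_image("scene");cv2.imwrite("pics/s9.png",cv2.resize(im[130:250,340:480],(700,600)))
E
```

```text
t 10.72 tcp [ 461.4 -194.5   18.5] jaw 86.3 zt [-0. -0. -1.] gap 55.6 F [-0.8 -0.5 -1. ]
  q [ 0.08  0.52  0.28  2.09 -0.26  0.57  2.05]
  turn -0.3 shift before turn (tool mm) [ 1.4 -0.6  8.5] after turn [ 1.4 -0.6  8.5]
```

View pics/s9.png

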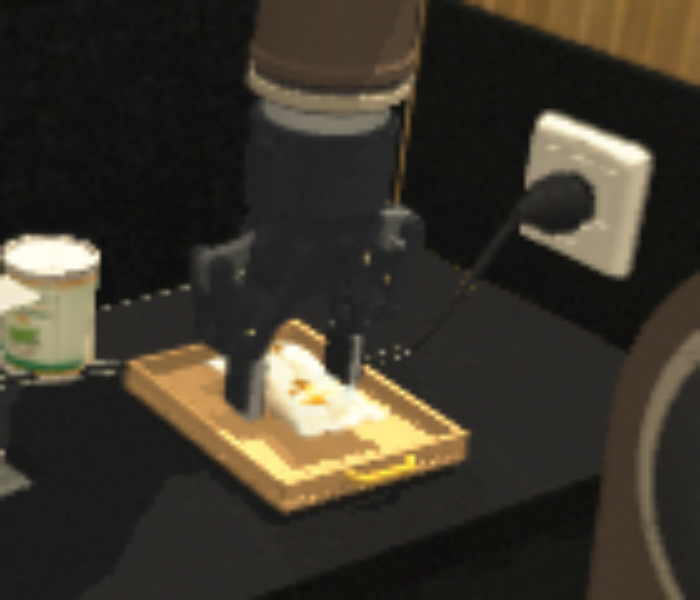

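Emit:
move_arm([
  [[0,0,0.004],0,50],
  [[0,0,0.003],0,50],
  [[0,0,0],0,50],
])

```text
time_s: 11.15
ee_pos: [461.3, -194.3, 11.4]
orientation: [0.032, 0.999, 0.0, 0.0]
force: [0.2, -0.5, -0.5]
finger_gap: 55.6
```

Emit:
move_arm([
  [[0,0,0.001],0,50],
  [[0,0,0],0,50],
])

```text
time_s: 11.4
ee_pos: [461.3, -194.3, 10.4]
orientation: [0.032, 0.999, 0.0, 0.0]
force: [-0.3, 0.6, -1.5]
finger_gap: 55.9
```

Emit:
move_arm([
  [[0,0,0.0015],0,50],
  [[0,0,0],0,50],
])

```text
time_s: 11.65
ee_pos: [461.4, -194.3, 9.1]
orientation: [0.032, 0.999, 0.0, 0.0]
force: [-0.3, 0.5, 3.5]
finger_gap: 55.4
```

Emit:
move_arm([
  [[0,0,0],0,68],
  [[0,0,0],0,74],
  [[0,0,0],0,77],
  [[0,0,-0.003],0,77],
  [[0,0,-0.03],0,77],
  [[0,0,-0.05],0,77],
  [[0,0,-0.05],0,77],
  [[0,0,-0.05],0,77],
])

```text
time_s: 12.65
ee_pos: [461.0, -194.3, 193.7]
orientation: [0.032, 0.999, -0.0, 0.0]
force: [1.3, 0.1, 0.3]
finger_gap: 65.9
```

```bash
python3 - <<'E'
from h import *
im,d=get_image("scene");cv2.imwrite("pics/s10.png",cv2.resize(im[130:250,340:480],(700,600)))
C=cloud("scene",d)
for r in cut_out("butter_bar","scene")[:2]:
    P=C[r["pixels"]];print(r["confidence"],np.median(P,0).round(1),[np.round(t,1) for t in cv2.minAreaRect(P[:,:2].astype(np.float32))])
cv2.imwrite("pics/s10b.png",im)
plan([398,337,200],None)
E
```

```text
0.91 [ 449.2 -183.8   28.6] [array([ 467.9, -202.1]), array([ 68.4, 119.3]), np.float64(85.2)]
t 12.75 tcp [ 464.  -195.5  197.1] jaw 86.3 zt [ 0.009 -0.002 -1.   ] gap 65.6 F [-0.   0.4  0.5]
  q [-0.03  0.24  0.39  1.96 -0.11  0.96  1.93]
  turn 0 shift before turn (tool mm) [100.3 527.1  -4.4] after turn [100.3 527.1  -4.4]
```

View pics/s10.png

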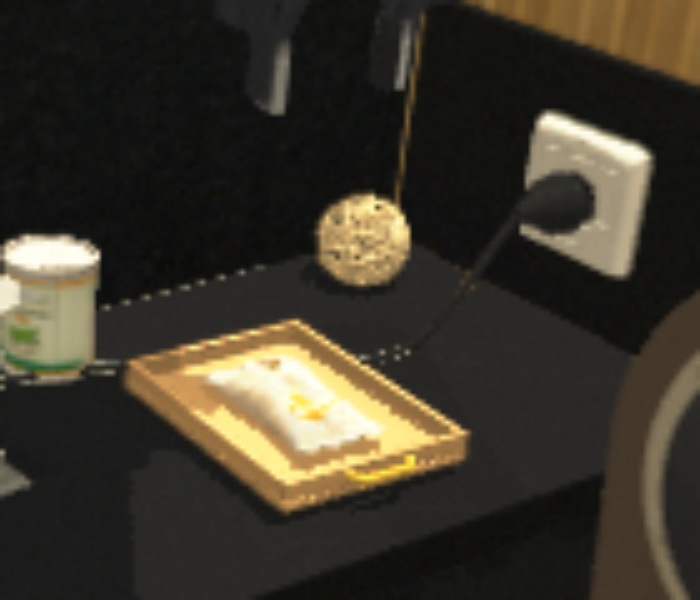

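Emit:
move_arm([
  [[0.01,0.053,0],0,70],
  [[0.01,0.053,0],0,70],
  [[0.01,0.053,0],0,70],
  [[0.01,0.053,0],0,70],
  [[0.01,0.053,0],0,70],
  [[0.01,0.053,0],0,70],
  [[0.01,0.053,0],0,70],
  [[0.01,0.053,0],0,70],
  [[0.01,0.053,0.02],0,70],
  [[0.01,0.05,0.04],0,70],
])

```text
time_s: 14.0
ee_pos: [396.1, 338.9, 133.6]
orientation: [0.032, 0.999, 0.001, 0.001]
force: [1.3, 0.5, 0.1]
finger_gap: 60.0
```

```bash
python3 - <<'E'
from h import *
im,d=get_image("scene");cv2.imwrite("pics/s11.png",cv2.resize(im[200:320,160:300],(700,600)))
plan([398,338,100],None)
E
```

```text
t 14.05 tcp [391.4 343.8 127.7] jaw 86.7 zt [-0.004  0.001 -1.   ] gap 60.0 F [-1.5  6.5 -1.4]
  q [-0.82  0.36  0.01  1.96 -0.01  0.83  0.71]
  turn 0 shift before turn (tool mm) [-7.1 -5.5 27.6] after turn [-7.1 -5.5 27.6]
```

View pics/s11.png

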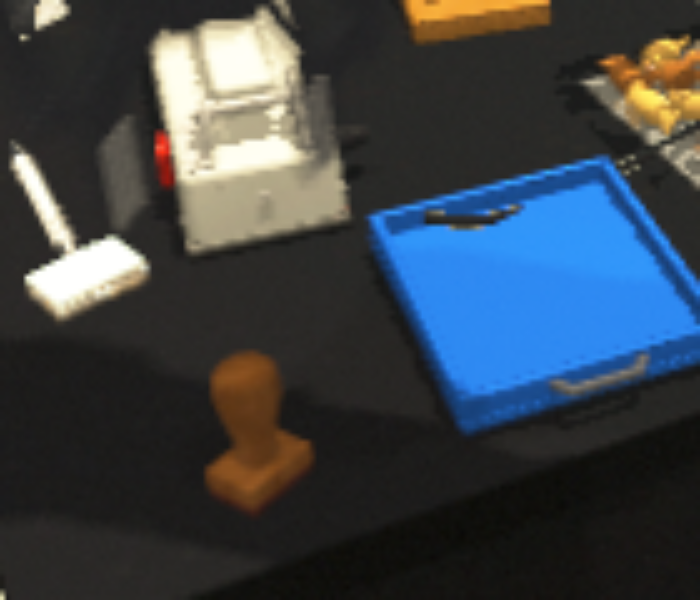

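Emit:
move_arm([
  [[0,0,0.02],0,70],
  [[0,0,0],0,70],
])

```text
time_s: 14.3
ee_pos: [394.5, 335.3, 111.5]
orientation: [0.032, 0.999, -0.001, -0.001]
force: [0.7, 0.4, -0.1]
finger_gap: 60.1
```

```bash
python3 - <<'E'
from h import *
plan([398,338,80],None)
im,d=get_image("top");cv2.imwrite("pics/t12.png",cv2.resize(im[200:280,180:280],(750,600)))
im,d=get_image("scene");cv2.imwrite("pics/s12.png",cv2.resize(im[200:320,160:300],(700,600)))
E
```

```text
t 14.3 tcp [394.5 335.3 111.5] jaw 86.3 zt [-0.003 -0.003 -1.   ] gap 60.1 F [ 0.7  0.4 -0.1]
  q [-0.81  0.37  0.01  1.98 -0.01  0.79  0.72]
  turn 0 shift before turn (tool mm) [-3.4  3.  31.5] after turn [-3.4  3.  31.5]
```

View pics/t12.png

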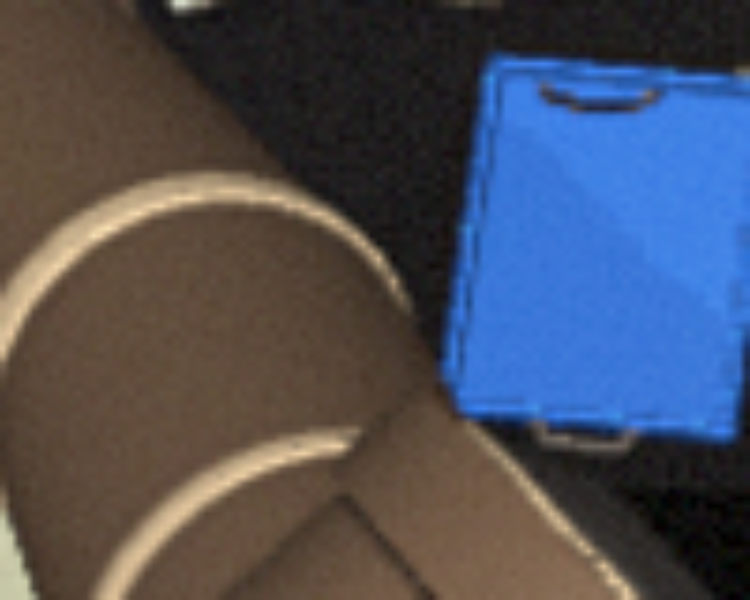

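View pics/s12.png

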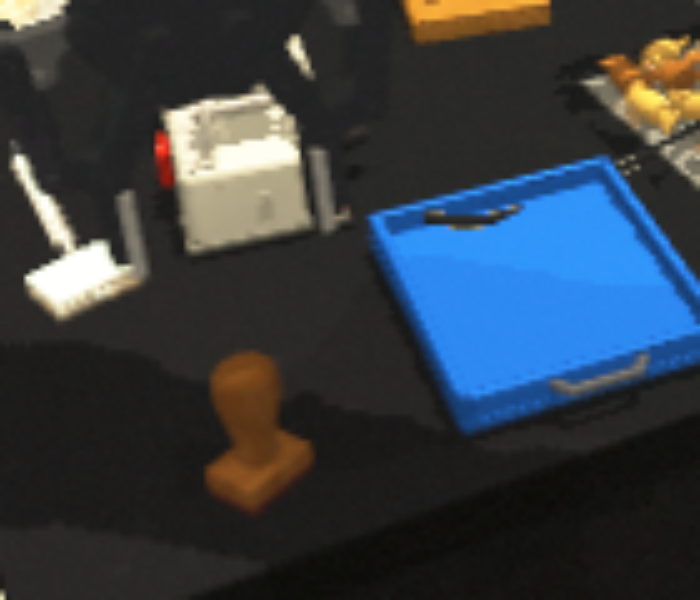

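```bash
python3 - <<'E'
from h import *
print(onplane("scene",209.4,278.4,48).round(1))
F=np.array([onplane("scene",160+u/5,200+v/5,z) for u,v,z in[(205,475,14),(252,500,14),(315,452,14)]]);print(F.round(1),((F[0]+F[2])/2).round(1))
S=onplane("top",213.2,243.2,50);print(S)
plan([398,338,28])
E
```

```text
[392.8 339.6  48. ]
[[393.9 360.4  14. ]
 [370.9 347.9  14. ]
 [385.7 318.8  14. ]] [389.8 339.6  14. ]
[400.47341366 332.48321176  50.        ]
t 14.4 tcp [395.8 335.9 113.5] jaw 86.3 zt [-0. -0. -1.] gap 59.9 F [ 0.1 -0.4  0.1]
  q [-0.81  0.37  0.01  1.98 -0.01  0.79  0.72]
  turn 0 shift before turn (tool mm) [-2.1  2.3 85.5] after turn [-2.1  2.3 85.5]
```

Emit:
move_arm([
  [[0,0.002,0.03],0,70],
  [[0,0,0.03],0,70],
  [[0,0,0.02],0,70],
  [[0,0,0.006],0,70],
  [[0,0,0],0,70],
])

```text
time_s: 15.02
ee_pos: [396.3, 338.3, 28.0]
orientation: [0.033, 0.999, 0.0, 0.0]
force: [0.0, 0.8, 0.5]
finger_gap: 59.9
```

```bash
python3 - <<'E'
from h import *
plan([396,338,26],None)
im,d=get_image("scene");cv2.imwrite("pics/s13.png",cv2.resize(im[200:320,160:300],(700,600)))
E
```

```text
t 15.03 tcp [396.3 338.3  28. ] jaw 86.3 zt [ 0.001  0.001 -1.   ] gap 59.9 F [0.  0.8 0.5]
  q [-0.81  0.51  0.01  2.03 -0.01  0.61  0.71]
  turn 0 shift before turn (tool mm) [ 0.3 -0.3  2. ] after turn [ 0.3 -0.3  2. ]
```

View pics/s13.png

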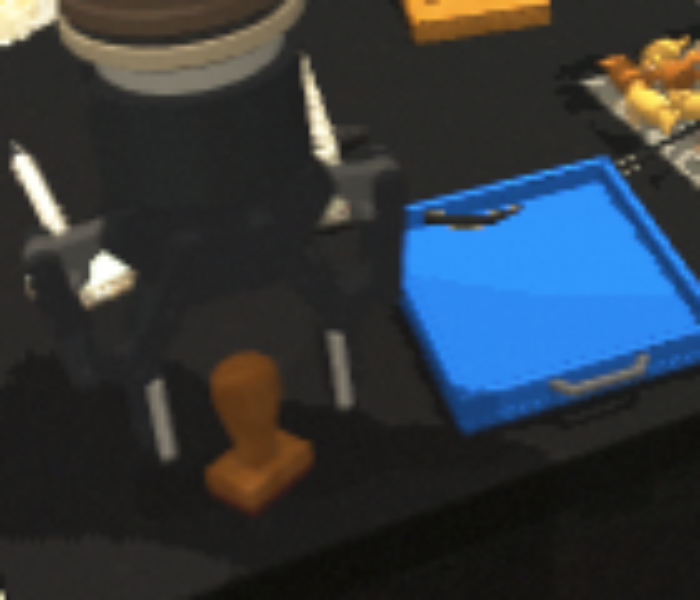

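Emit:
move_arm([
  [[0.004,0,0.002],0,70],
  [[0,0,0],0,45],
  [[0,0,0],0,30],
  [[0,0,0],0,20],
  [[0,0,0],0,15],
  [[0,0,0],0,15],
], squeeze=30)

```text
time_s: 15.82
ee_pos: [392.1, 338.9, 25.6]
orientation: [0.032, 0.999, 0.0, 0.0]
force: [-0.2, 0.6, 4.6]
finger_gap: 22.9
```

Emit:
move_arm([
  [[0,0,-0.005],0,15],
  [[0,0,-0.02],0,15],
  [[0,0,-0.03],0,15],
  [[0,0,-0.02],0,15],
  [[0,0,0],0,15],
])

```text
time_s: 16.45
ee_pos: [392.5, 338.9, 101.6]
orientation: [0.032, 0.999, 0.001, 0.001]
force: [0.0, 0.3, -1.2]
finger_gap: 23.4
```

```bash
python3 - <<'E'
from h import *
plan([440,197,100],None)
im,d=get_image("scene");cv2.imwrite("pics/s14.png",cv2.resize(im[200:320,160:300],(700,600)))
E
```

```text
t 16.45 tcp [392.5 338.9 101.6] jaw 86.3 zt [ 0.002  0.002 -1.   ] gap 23.4 F [ 0.   0.3 -1.2]
  q [-0.82  0.39  0.01  1.99 -0.01  0.76  0.71]
  turn 0 shift before turn (tool mm) [ -56.6 -138.5    1.4] after turn [ -56.6 -138.5    1.4]
```

View pics/s14.png

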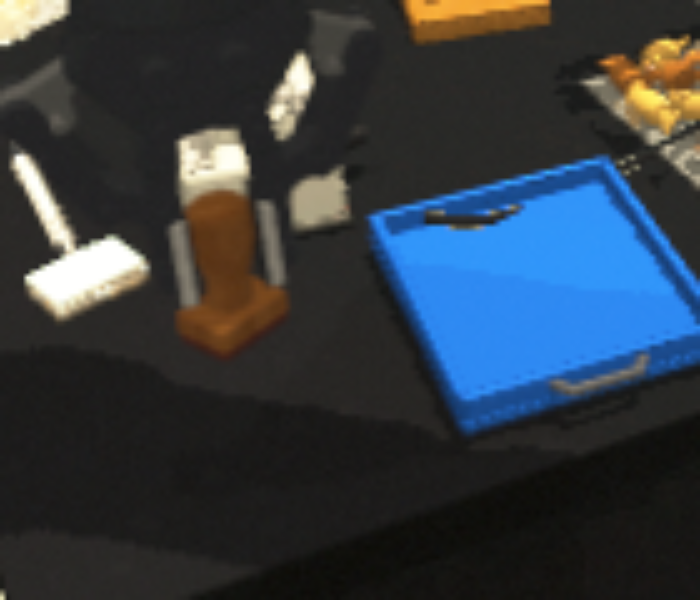

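Emit:
move_arm([
  [[-0.012,-0.028,0],0,15],
  [[-0.018,-0.045,0],0,15],
  [[-0.018,-0.045,0],0,15],
  [[-0.009,-0.02,0.005],0,15],
  [[0,0,0.03],0,15],
  [[0,0,0.016],0,15],
  [[0,0,0.004],0,15],
  [[0,0,0],0,15],
])

```text
time_s: 17.5
ee_pos: [439.5, 196.9, 44.8]
orientation: [0.032, 0.999, -0.0, -0.001]
force: [-0.3, -0.7, -0.2]
finger_gap: 23.0
```

```bash
python3 - <<'E'
from h import *
plan([440,197,40],None)
im,d=get_image("scene");cv2.imwrite("pics/s15.png",cv2.resize(im[180:300,200:340],(700,600)))
E
```

```text
t 17.5 tcp [439.5 196.9  44.8] jaw 86.3 zt [-0.001 -0.001 -1.   ] gap 23.0 F [-0.3 -0.7 -0.2]
  q [-0.56  0.43  0.04  2.11 -0.03  0.6   1.02]
  turn 0 shift before turn (tool mm) [-0.5  0.1  4.8] after turn [-0.5  0.1  4.8]
```

View pics/s15.png

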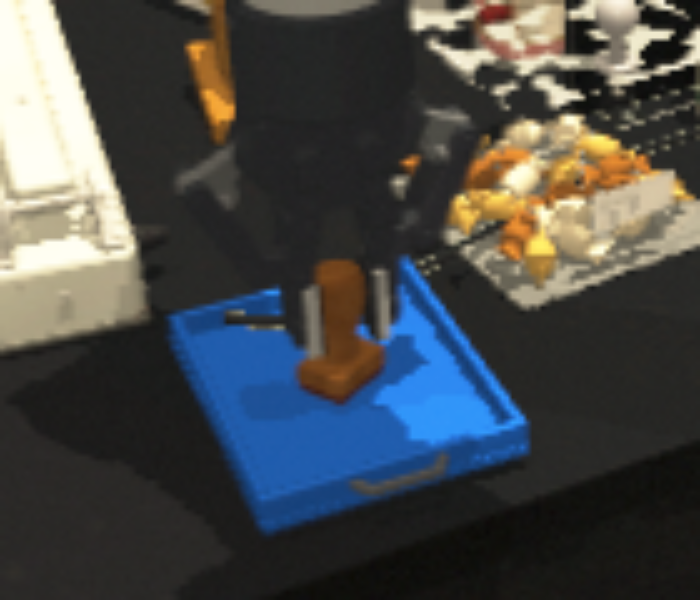

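Emit:
move_arm([
  [[0,0,0.003],0,15],
  [[0,0,0.001],0,15],
  [[0,0,0],0,15],
])

```text
time_s: 17.92
ee_pos: [439.9, 197.2, 41.4]
orientation: [0.032, 0.999, 0.0, 0.0]
force: [-0.0, 0.1, -0.9]
finger_gap: 23.4
```

Emit:
move_arm([
  [[0,0,0.0015],0,15],
  [[0,0,0],0,15],
])

```text
time_s: 18.18
ee_pos: [439.8, 197.1, 39.7]
orientation: [0.032, 0.999, -0.0, -0.0]
force: [1.0, -0.2, -1.2]
finger_gap: 23.2
```

Emit:
move_arm([
  [[0,0,0.001],0,15],
  [[0,0,0],0,15],
])

```text
time_s: 18.42
ee_pos: [439.9, 197.1, 38.7]
orientation: [0.032, 0.999, 0.0, -0.0]
force: [0.5, 0.6, -0.1]
finger_gap: 23.1
```

Emit:
move_arm([
  [[0,0,0.0005],0,15],
  [[0,0,0],0,30],
  [[0,0,0],0,45],
  [[0,0,0],0,60],
  [[0,0,-0.02],0,60],
  [[0,0,-0.05],0,60],
  [[0,0,-0.06],0,60],
  [[0,0,-0.06],0,60],
])

```text
time_s: 19.42
ee_pos: [439.5, 196.8, 230.1]
orientation: [0.032, 0.999, -0.0, -0.0]
force: [1.5, -0.2, 0.3]
finger_gap: 51.6
```

```bash
python3 - <<'E'
from h import *
for n in["scene","top"]:
    im,d=get_image(n);np.savez(n+"1.npz",im=im,d=d);cv2.imwrite(f"pics/{n}16.png",im)
    for q,z in [("knob_ball",142),("lid_hinge",112)]:
        for r in tip_of(q,n)[:1]:
            p=np.array(r["point"])*[640,400];print(q,n,round(r["confidence"],2),p.round(1),onplane(n,p[0],p[1],z).round(1))
    if n=="scene":cv2.imwrite("pics/s16.png",cv2.resize(im[160:280,220:360],(700,600)))
    else:cv2.imwrite("pics/t16.png",cv2.resize(im[155:265,230:360],(700,592)))
plan([420,23,220],95)
E
```

```text
knob_ball scene 0.63 [324.5 179.8] [506.8  14.5 142. ]
knob_ball top 0.68 [315.8 207.7] [494.1  29.6 142. ]
lid_hinge top 0.92 [314.8 162.7] [645.1  37.7 112. ]
t 19.73 tcp [439.2 196.8 227.3] jaw 86.3 zt [-0.001 -0.001 -1.   ] gap 51.1 F [ 0.  -0.6 -0.5]
  q [-0.58  0.17  0.06  1.94 -0.01  1.03  1.  ]
  turn -8.7 shift before turn (tool mm) [   7.9 -174.6    7.5] after turn [  34.2 -171.4    7.5]
```

View pics/s16.png

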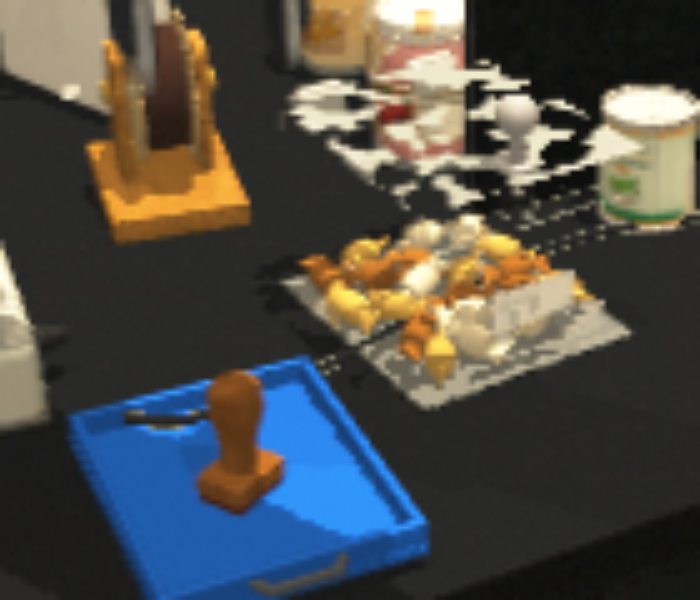

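View pics/t16.png

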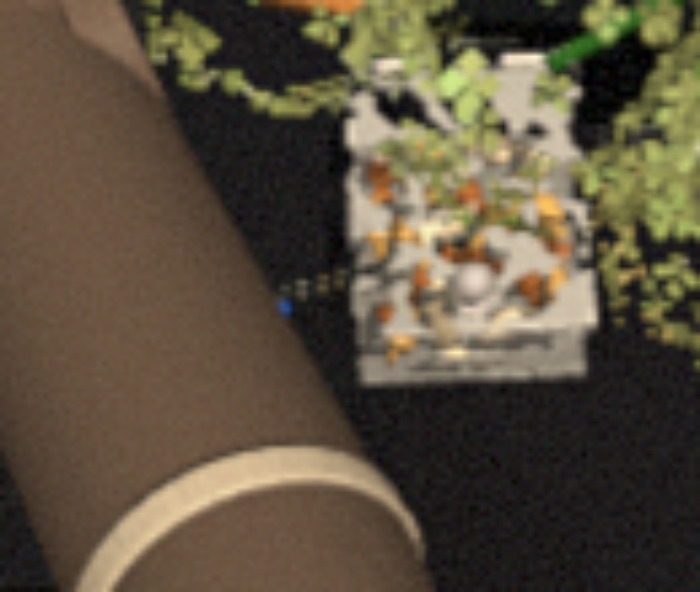

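```bash
python3 - <<'E'
from h import *
def ray(n,u,v):
    a=onplane(n,u,v,300);b=onplane(n,u,v,100);return a,(b-a)/np.linalg.norm(b-a)
a,d=ray("scene",323.2,182);b,e=ray("top",317.8,207.9)
A=np.stack([d,-e],1);s=np.linalg.lstsq(A,b-a,rcond=None)[0];print((a+s[0]*d).round(1),(b+s[1]*e).round(1))
for n,(u,v) in (("scene",(323,182)),("top",(318,208))):
    D=np.load(n+"1.npz")["d"];C=cloud(n,D);w=C[v-3:v+4,u-3:u+4].reshape(-1,3);w=w[(w[:,2]>125)&(w[:,2]<165)];print(n,w.mean(0).round(1),len(w),"plane142",onplane(n,u,v,142).round(1))
    o=np.array(camera_model(n)["pose"])[:3,3]; c=w.mean(0); c2=c+(c-o)/np.linalg.norm(c-o)*7.3; print("  centre est",c2.round(1))
E
```

```text
[494.3  25.3 143.6] [493.3  23.8 143.3]
scene [489.8  28.4 145.8] 47 plane142 [497.5  24.  142. ]
  centre est [495.6  25.1 142.7]
top [493.8  23.3 146.5] 40 plane142 [493.4  23.3 142. ]
  centre est [496.   23.3 139.5]
```

```bash
python3 - <<'E'
from h import *
for p in[(296.9,226.1),(339,224.8)]: print(onplane("top",*p,0).round(1))
plan([495,24.3,200],95.5)
E
```

```text
[475.9  87.5   0. ]
[484.9 -44.2   0. ]
t 19.73 tcp [439.2 196.8 227.3] jaw 86.3 zt [-0.001 -0.001 -1.   ] gap 51.1 F [ 0.  -0.6 -0.5]
  q [-0.58  0.17  0.06  1.94 -0.01  1.03  1.  ]
  turn -9.2 shift before turn (tool mm) [ -66.9 -168.5   27.4] after turn [ -39.1 -177.    27.4]
```

Emit:
move_arm([
  [[0,0,0],-9.2,60],
  [[0,0,0],0,60],
])

```text
time_s: 19.98
ee_pos: [439.1, 196.7, 226.8]
orientation: [-0.048, 0.999, -0.001, -0.001]
force: [0.2, 0.1, -0.6]
finger_gap: 51.0
```

```bash
python3 - <<'E'
from h import *
plan([495,24.3,200],95.5)
E
```

```text
t 19.98 tcp [439.1 196.7 226.8] jaw 95.5 zt [-0.003 -0.001 -1.   ] gap 51.0 F [ 0.2  0.1 -0.6]
  q [-0.56  0.17  0.05  1.94 -0.01  1.03  1.15]
  turn -0.0 shift before turn (tool mm) [ -39.3 -176.9   26.9] after turn [ -39.2 -176.9   26.9]
```

Emit:
move_arm([
  [[-0.008,-0.03,0],0,60],
  [[-0.011,-0.05,0],0,60],
  [[-0.011,-0.05,0],0,60],
  [[-0.009,-0.047,0.01],0,60],
  [[0,0,0.017],0,60],
  [[0,0,0],0,60],
])

```text
time_s: 20.72
ee_pos: [494.4, 24.1, 199.5]
orientation: [-0.046, 0.999, -0.0, -0.002]
force: [0.2, 0.2, 0.5]
finger_gap: 51.0
```

```bash
python3 - <<'E'
from h import *
plan([495,24.3,160],95.5)
im,d=get_image("scene");cv2.imwrite("pics/s17.png",cv2.resize(im[120:220,260:380],(720,600)))
E
```

```text
t 20.73 tcp [494.4  24.1 199.5] jaw 95.3 zt [-0.004 -0.001 -1.   ] gap 51.0 F [0.2 0.2 0.5]
  q [-0.3   0.22  0.18  1.95 -0.05  0.98  1.57]
  turn -0.2 shift before turn (tool mm) [-0.8  0.1 39.5] after turn [-0.8  0.1 39.5]
```

View pics/s17.png

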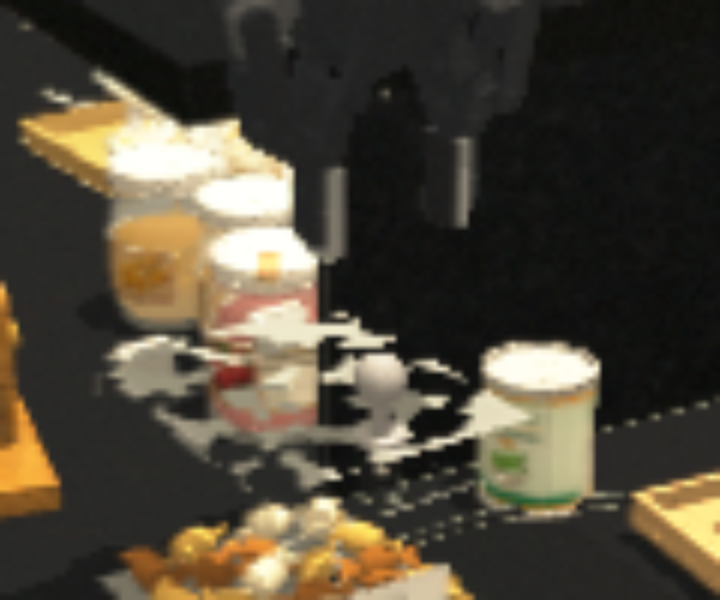

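Emit:
move_arm([
  [[0,0,0.03],0,60],
  [[0,0,0.03],0,60],
  [[0,0,0.014],0,60],
  [[0,0,0],0,60],
])

```text
time_s: 21.28
ee_pos: [495.3, 25.1, 127.0]
orientation: [-0.048, 0.999, -0.0, -0.001]
force: [0.0, 0.7, -0.1]
finger_gap: 51.4
```

```bash
python3 - <<'E'
from h import *
plan([495,24.3,125],95.5)
im,d=get_image("scene");cv2.imwrite("pics/s18.png",cv2.resize(im[120:220,260:380],(720,600)))
im,d=get_image("top");cv2.imwrite("pics/t18.png",cv2.resize(im[155:255,260:380],(720,600)))
E
```

```text
t 21.27 tcp [495.3  25.1 127. ] jaw 95.5 zt [-0.001 -0.    -1.   ] gap 51.4 F [ 0.   0.7 -0.1]
  q [-0.29  0.32  0.17  2.03 -0.07  0.8   1.59]
  turn 0.0 shift before turn (tool mm) [ 0.4 -0.8  2. ] after turn [ 0.4 -0.8  2. ]
```

View pics/s18.png

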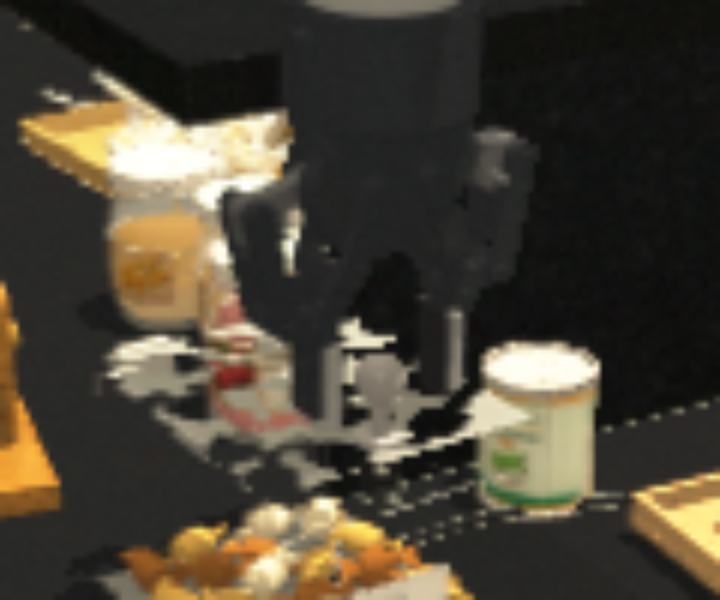

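View pics/t18.png

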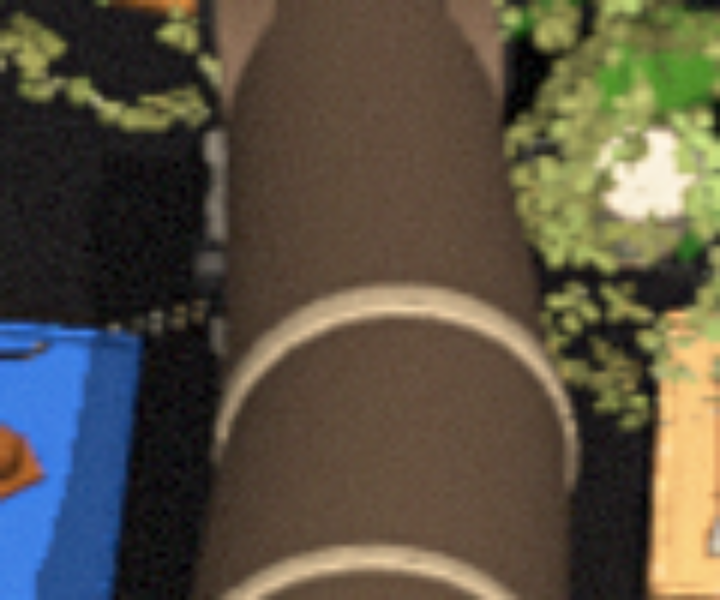

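Emit:
move_arm([
  [[0,-0.0005,0.0015],0,60],
  [[0,0,0],0,40],
  [[0,0,0],0,25],
  [[0,0,0],0,10],
  [[0,0,0],0,10],
  [[0,0,0],0,10],
], squeeze=45)

```text
time_s: 22.12
ee_pos: [495.9, 24.1, 126.3]
orientation: [-0.048, 0.999, 0.0, 0.0]
force: [-1.2, 0.4, 5.0]
finger_gap: 19.3
```

```bash
python3 - <<'E'
from h import *
plan([495,24.3,125],95.5)
p=None
for th in range(0,55,5):
    a=np.radians(12.26+th);b=138-141.2*np.cos(a);u=141.2*np.sin(a)-30
    print(th,round(b,1),round(u,1), None if p is None else (round(b-p[0],1),round(u-p[1],1)));p=(b,u)
E
```

```text
t 22.12 tcp [495.9  24.1 126.3] jaw 95.5 zt [ 0.001  0.    -1.   ] gap 19.3 F [-1.2  0.4  5. ]
  q [-0.29  0.32  0.17  2.03 -0.07  0.8   1.59]
  turn -0.0 shift before turn (tool mm) [0.9 0.3 1.3] after turn [0.9 0.3 1.3]
0 0.0 -0.0 None
5 3.2 11.9 (np.float64(3.1), np.float64(11.9))
10 7.3 23.5 (np.float64(4.2), np.float64(11.6))
15 12.5 34.7 (np.float64(5.2), np.float64(11.2))
20 18.6 45.4 (np.float64(6.1), np.float64(10.7))
25 25.6 55.5 (np.float64(7.0), np.float64(10.1))
30 33.5 65.0 (np.float64(7.9), np.float64(9.5))
35 42.2 73.7 (np.float64(8.7), np.float64(8.7))
40 51.6 81.7 (np.float64(9.4), np.float64(8.0))
45 61.6 88.8 (np.float64(10.1), np.float64(7.1))
50 72.3 95.0 (np.float64(10.6), np.float64(6.2))
```

```bash
python3 - <<'E'
from h import *
im,d=get_image("scene");cv2.imwrite("pics/s19.png",cv2.resize(im[150:200,295:355],(720,600),interpolation=cv2.INTER_CUBIC))
E
```

```text
(no output)
```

View pics/s19.png

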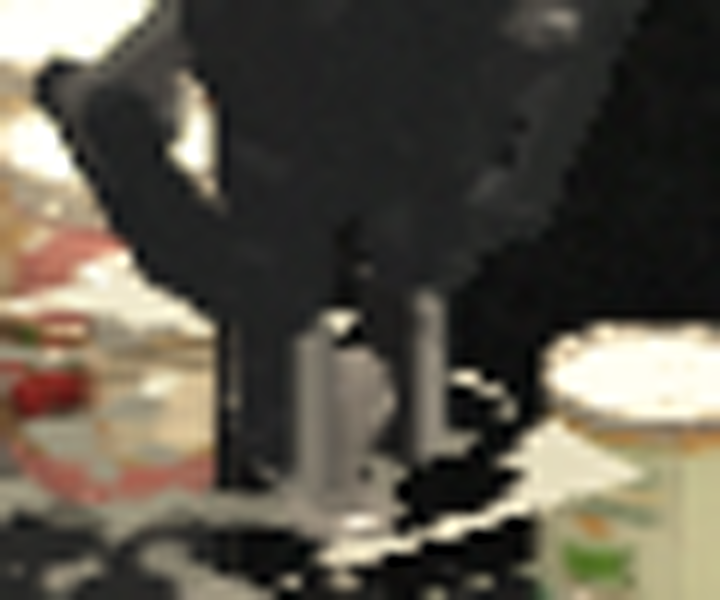

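Emit:
move_arm([
  [[-0.0015,0,-0.006],0,10],
  [[-0.0015,0,-0.006],0,10],
  [[-0.002,0,-0.006],0,10],
  [[-0.002,0,-0.0055],0,10],
  [[0,0,0],0,10],
], squeeze=50)

```text
time_s: 22.8
ee_pos: [503.0, 24.7, 149.7]
orientation: [-0.048, 0.999, -0.0, 0.0]
force: [2.7, -1.1, -3.5]
finger_gap: 18.9
```

```bash
python3 - <<'E'
from h import *
plan([495,24.3,125],95.5)
im,d=get_image("scene");cv2.imwrite("pics/s20.png",cv2.resize(im[110:220,260:380],(655,600),interpolation=cv2.INTER_CUBIC))
E
```

```text
t 22.8 tcp [503.   24.7 149.7] jaw 95.5 zt [ 0.001 -0.    -1.   ] gap 18.9 F [ 2.7 -1.1 -3.5]
  q [-0.29  0.3   0.18  1.99 -0.07  0.86  1.59]
  turn 0.0 shift before turn (tool mm) [ 8.   0.3 24.6] after turn [ 8.   0.3 24.6]
```

View pics/s20.png

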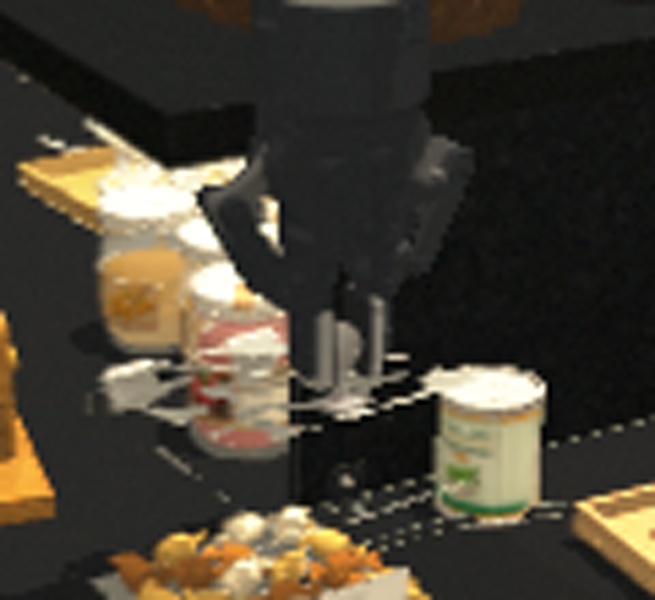

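Emit:
move_arm([
  [[-0.0025,0,-0.0057],0,10],
  [[-0.0026,0,-0.0055],0,10],
  [[-0.003,0,-0.0054],0,10],
  [[-0.0031,0,-0.0053],0,10],
  [[-0.0034,0,-0.0051],0,10],
  [[-0.0036,0,-0.005],0,10],
  [[-0.0039,0,-0.0048],0,10],
  [[-0.004,0,-0.0047],0,10],
  [[0,0,0],0,10],
])

```text
time_s: 23.98
ee_pos: [529.3, 27.0, 191.1]
orientation: [-0.048, 0.999, -0.0, 0.0]
force: [3.6, -3.9, -7.5]
finger_gap: 19.0
```

```bash
python3 - <<'E'
from h import *
plan([495,24.3,125],95.5)
im,d=get_image("scene");cv2.imwrite("pics/s21.png",cv2.resize(im[90:220,240:380],(646,600),interpolation=cv2.INTER_CUBIC))
E
```

```text
t 23.98 tcp [529.3  27.  191.1] jaw 95.5 zt [ 0.001 -0.    -1.   ] gap 19.0 F [ 3.6 -3.9 -7.5]
  q [-0.29  0.29  0.18  1.89 -0.06  0.97  1.59]
  turn -0.0 shift before turn (tool mm) [34.4  0.6 66.1] after turn [34.4  0.6 66.1]
```

View pics/s21.png

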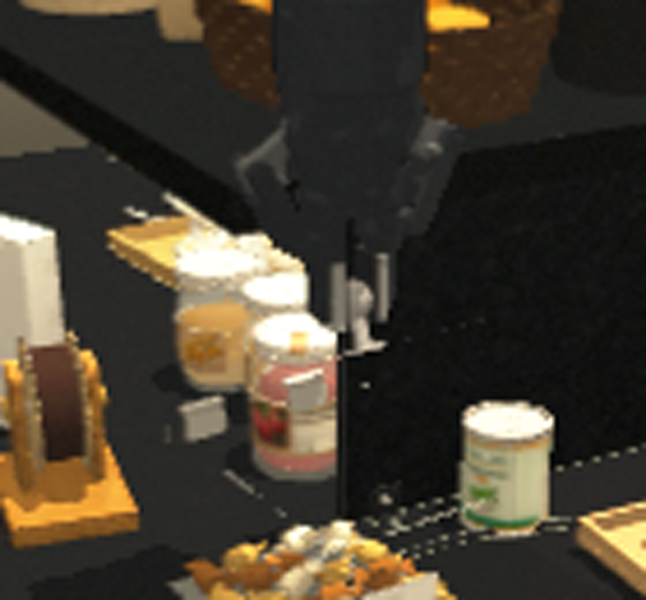

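Emit:
move_arm([
  [[-0.005,-0.0002,-0.0038],0,10],
  [[-0.0048,-0.0002,-0.004],0,10],
  [[-0.0047,-0.0002,-0.0042],0,10],
  [[-0.0047,-0.0002,-0.0041],0,10],
  [[-0.0049,-0.0002,-0.0038],0,10],
  [[-0.005,-0.0002,-0.0036],0,10],
  [[0,0,0],0,10],
])

```text
time_s: 24.9
ee_pos: [558.9, 29.5, 214.0]
orientation: [-0.048, 0.999, 0.0, 0.001]
force: [6.2, -1.4, -11.9]
finger_gap: 18.4
```

```bash
python3 - <<'E'
from h import *
plan([495,24.3,125],95.5)
im,d=get_image("scene");cv2.imwrite("pics/s22.png",cv2.resize(im[90:220,240:380],(646,600),interpolation=cv2.INTER_CUBIC))
E
```

```text
t 24.9 tcp [558.9  29.5 214. ] jaw 95.6 zt [ 0.001  0.    -1.   ] gap 18.4 F [  6.2  -1.4 -11.9]
  q [-0.29  0.31  0.19  1.79 -0.07  1.04  1.59]
  turn 0.1 shift before turn (tool mm) [64.2  0.9 88.9] after turn [64.2  0.9 88.9]
```

View pics/s22.png

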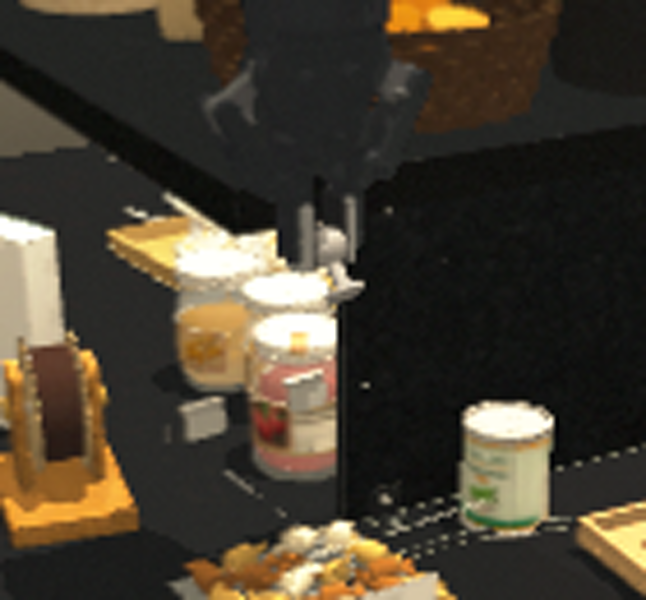

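```bash
python3 - <<'E'
from h import *
def at_x(u,v,x):
    a=onplane("scene",u,v,300);b=onplane("scene",u,v,100);s=(x-a[0])/(b[0]-a[0]);return a+s*(b-a)
# initial: s19 ball (365,395)/12+(295,150)
for nm,(u,v),x in(("shut",(323.2,182),495.9),("grasp",(295+362/12,150+395/12),495.9),("10",(260+350/5.4545,110+340/5.4545),503),("30",(240+360/4.615,90+298/4.615),529.3),("42",(311.5,142.7),558.9)):
    for dx in(-3,0,3): 
        p=at_x(u,v,x+dx);h=np.array([632,37.5,112]);r=np.hypot(p[0]-h[0],p[2]-h[2]);print(nm,p.round(1),"r",r.round(1),"th",(np.degrees(np.arctan2(p[2]-112,h[0]-p[0]))-12.26).round(1))
E
```

```text
shut [492.9  26.1 144.3] r 142.8 th 0.8
shut [495.9  24.4 142.7] r 139.5 th 0.5
shut [498.9  22.6 141.1] r 136.2 th 0.1
grasp [492.9  20.5 140.6] r 142.0 th -0.6
grasp [495.9  18.8 139. ] r 138.7 th -1.0
grasp [498.9  17.  137.3] r 135.5 th -1.5
10 [500.   19.5 165.7] r 142.5 th 9.9
10 [503.   17.8 164.2] r 139.2 th 9.8
10 [506.   16.  162.7] r 135.8 th 9.6
30 [526.3  21.9 203. ] r 139.5 th 28.5
30 [529.3  20.2 201.7] r 136.3 th 28.9
30 [532.3  18.6 200.4] r 133.2 th 29.3
42 [555.9  23.7 224.4] r 135.8 th 43.6
42 [558.9  22.1 223.2] r 133.1 th 44.4
42 [561.9  20.5 222.1] r 130.5 th 45.2
```

```bash
python3 - <<'E'
from h import *
im,d=get_image("scene");np.savez("sc22.npz",im=im,d=d)
cv2.imwrite("pics/s23.png",cv2.resize(im[120:170,285:345],(720,600),interpolation=cv2.INTER_CUBIC))
C=cloud("scene",d)
for v in range(132,160,2):
    print(v,[ "%d,%d,%d"%tuple(C[v,u]) if d[v,u]>0 and C[v,u,0]<620 else "-" for u in range(300,326,3)])
for r in tip_of("knob_ball","scene")[:2]: print(r)
for r in tip_of("lid_hinge","scene")[:2]: print(r)
E
```

```text
132 ['542,61,260', '545,51,258', '541,46,258', '597,8,237', '557,21,250', '550,16,251', '554,6,249', '600,-28,231', '600,-37,229']
134 ['559,52,249', '548,50,252', '544,44,252', '598,7,232', '559,20,244', '550,17,247', '553,7,244', '598,-26,226', '595,-34,226']
136 ['557,53,245', '548,50,247', '542,45,248', '597,8,227', '559,20,239', '548,18,242', '551,7,240', '-', '-']
138 ['560,52,239', '546,51,243', '546,43,242', '-', '557,21,235', '547,18,237', '554,6,234', '-', '-']
140 ['560,52,234', '549,50,237', '544,44,238', '551,33,234', '543,28,235', '548,17,232', '555,5,228', '-', '-']
142 ['558,53,230', '546,51,233', '544,44,233', '546,35,231', '541,29,231', '544,19,228', '553,6,224', '-', '-']
144 ['560,52,224', '548,50,227', '546,43,227', '542,37,227', '539,31,227', '547,18,222', '-', '-', '-']
146 ['-', '549,50,222', '545,44,222', '544,36,221', '541,30,221', '548,18,217', '-', '-', '-']
148 ['-', '560,45,213', '546,44,217', '-', '538,31,217', '-', '-', '-', '-']
150 ['-', '-', '-', '-', '537,32,212', '534,25,212', '-', '-', '-']
152 ['-', '-', '-', '-', '-', '523,31,212', '528,20,208', '-', '-']
154 ['-', '-', '-', '-', '529,36,206', '538,23,200', '-', '-', '-']
156 ['-', '-', '-', '-', '-', '-', '-', '-', '-']
158 ['-', '-', '-', '-', '-', '-', '-', '-', '-']
{'point': [0.4847, 0.3467], 'confidence': 0.51}
{'point': [0.4614, 0.4352], 'confidence': 0.78}
```

View pics/s23.png

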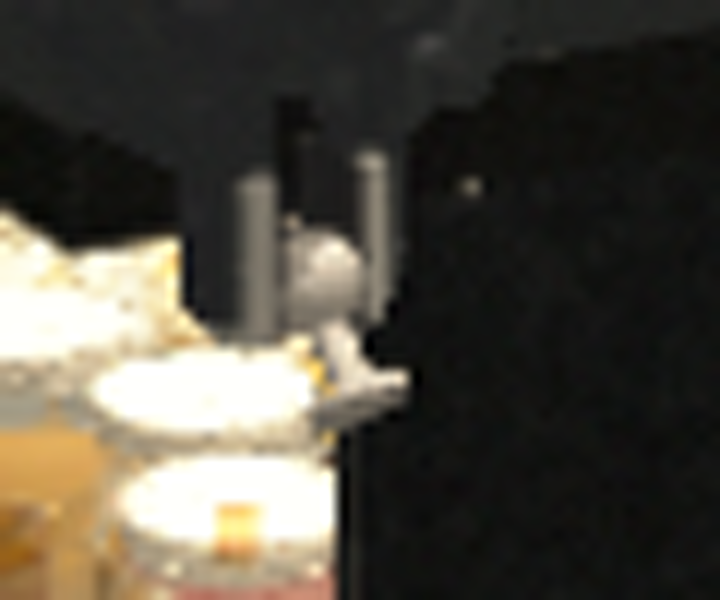

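Emit:
move_arm([
  [[0.0036,0.0002,0.0026],0,10],
  [[0.0048,0.0002,0.0039],0,10],
  [[0.0046,0.0002,0.0041],0,10],
  [[0.0044,0.0002,0.0043],0,10],
  [[0.0043,0.0002,0.0044],0,10],
  [[0.004,0.0002,0.0047],0,10],
  [[0.0039,0,0.0048],0,10],
  [[0.0036,0,0.005],0,10],
  [[0.0034,0,0.0051],0,10],
  [[0,0,0],0,10],
], squeeze=40)

```text
time_s: 26.35
ee_pos: [517.7, 26.1, 175.1]
orientation: [-0.048, 0.999, -0.0, -0.004]
force: [-11.5, -4.0, 8.3]
finger_gap: 18.6
```

```bash
python3 - <<'E'
from h import *
plan([495,24.3,125],95.5)
im,d=get_image("scene");cv2.imwrite("pics/s24.png",cv2.resize(im[135:185,290:350],(720,600),interpolation=cv2.INTER_CUBIC))
E
```

```text
t 26.35 tcp [517.7  26.1 175.1] jaw 95.6 zt [-0.007 -0.001 -1.   ] gap 18.6 F [-11.5  -4.    8.3]
  q [-0.29  0.29  0.18  1.92 -0.06  0.94  1.59]
  turn 0.1 shift before turn (tool mm) [22.4  0.4 50.2] after turn [22.4  0.4 50.2]
```

View pics/s24.png

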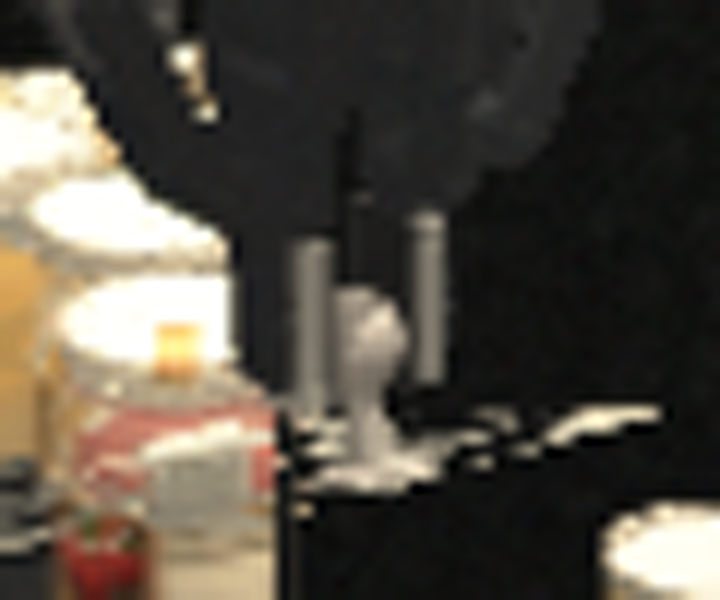

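```bash
cat >> h.py <<'E'
def ballfit(u,v,H=(632.9,37.0,112),yaw=5.2,R=141.2):
    from scipy.optimize import brentq
    a=onplane("scene",u,v,400);b=onplane("scene",u,v,100);c=np.array([np.cos(np.radians(yaw)),np.sin(np.radians(yaw))])
    f=lambda s:(a+s*(b-a))
    def pol(s):
        p=f(s)-np.array(H);fw=-(p[:2]@c);return fw,p[2]
    ss=np.linspace(-0.2,1.2,281);g=[np.hypot(*pol(s))-R for s in ss]
    for i in range(280):
        if g[i]*g[i+1]<0:
            s=brentq(lambda s:np.hypot(*pol(s))-R,ss[i],ss[i+1]);fw,up=pol(s)
            print("  ball",f(s).round(1),"theta",round(np.degrees(np.arctan2(up,fw))-12.26,1))
E
python3 - <<'E'
from h import *
for u,v in((323.2,182),(312.1,142.7),(321,162.9)): print(u,v);ballfit(u,v)
plan([495,24.3,125],95.5)
E
```

```text
323.2 182
  ball [495.7  24.5 142.8] theta 0.4
312.1 142.7
  ball [550.6  24.9 226.2] theta 41.7
  ball [ 785.4 -100.5  134.5] theta 158.6
321 162.9
  ball [513.4  20.8 185.7] theta 19.2
  ball [ 780.4 -130.6   61. ] theta -171.1
t 26.4 tcp [517.7  26.1 175.2] jaw 95.6 zt [-0.007 -0.001 -1.   ] gap 18.7 F [-12.   -4.7   8. ]
  q [-0.29  0.29  0.18  1.92 -0.06  0.94  1.59]
  turn 0.1 shift before turn (tool mm) [22.4  0.4 50.3] after turn [22.4  0.4 50.3]
```

Emit:
move_arm([
  [[0.0037,0,0.0052],0,10],
  [[0.0032,0,0.0055],0,10],
  [[0.003,0,0.0057],0,10],
  [[0.0026,0,0.0059],0,10],
  [[0.0023,0,0.006],0,10],
  [[0.0018,0,0.006],0,10],
  [[0,0,0],0,10],
], squeeze=30)

```text
time_s: 27.28
ee_pos: [504.7, 25.1, 141.0]
orientation: [-0.048, 0.999, 0.0, 0.0]
force: [-1.1, -2.6, 2.0]
finger_gap: 18.8
```

```bash
python3 - <<'E'
from h import *
plan([495,24.3,125],95.5)
im,d=get_image("scene");cv2.imwrite("pics/s25.png",cv2.resize(im[145:195,295:355],(720,600),interpolation=cv2.INTER_CUBIC))
E
```

```text
t 27.27 tcp [504.7  25.1 141. ] jaw 95.5 zt [ 0.  0. -1.] gap 18.8 F [-1.1 -2.6  2. ]
  q [-0.29  0.31  0.17  1.99 -0.07  0.84  1.59]
  turn 0.0 shift before turn (tool mm) [ 9.8  0.2 16. ] after turn [ 9.8  0.2 16. ]
```

View pics/s25.png

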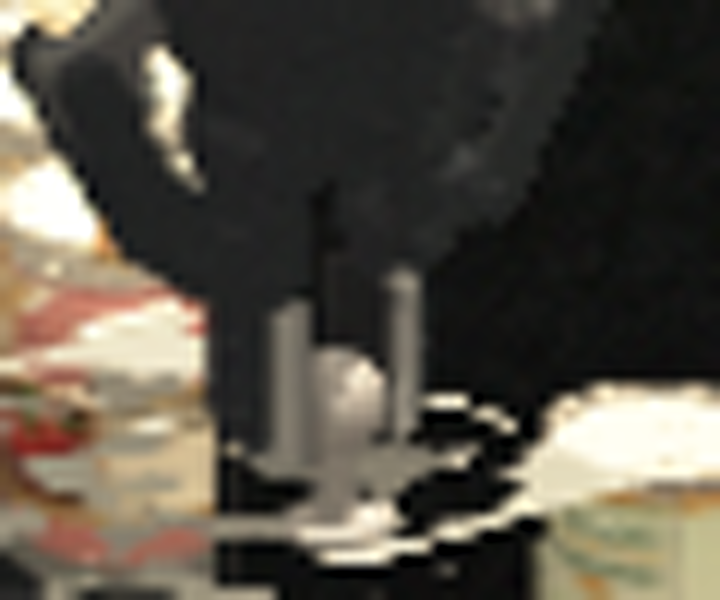

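Emit:
move_arm([
  [[0.001,0,0.004],0,10],
  [[0.001,0,0.004],0,10],
  [[0,0,0],0,20],
  [[0,0,0],0,35],
  [[0,0,0],0,50],
  [[0,0,0],0,60],
  [[0,0,0],0,60],
])

```text
time_s: 28.2
ee_pos: [502.6, 25.0, 133.1]
orientation: [-0.048, 0.999, 0.0, 0.0]
force: [0.2, -0.4, 0.3]
finger_gap: 51.5
```

```bash
python3 - <<'E'
from h import *
plan([490.5,24.3,125],95.5)
im,d=get_image("scene");cv2.imwrite("pics/s26.png",cv2.resize(im[145:195,295:355],(720,600),interpolation=cv2.INTER_CUBIC))
ballfit(324.2,177.5)
E
```

```text
t 28.2 tcp [502.6  25.  133.1] jaw 95.5 zt [-0.  0. -1.] gap 51.5 F [ 0.2 -0.4  0.3]
  q [-0.29  0.32  0.17  2.   -0.07  0.82  1.59]
  turn 0.0 shift before turn (tool mm) [12.2  0.4  8.1] after turn [12.2  0.4  8.1]
  ball [498.7  20.1 152.7] theta 4.5
```

View pics/s26.png

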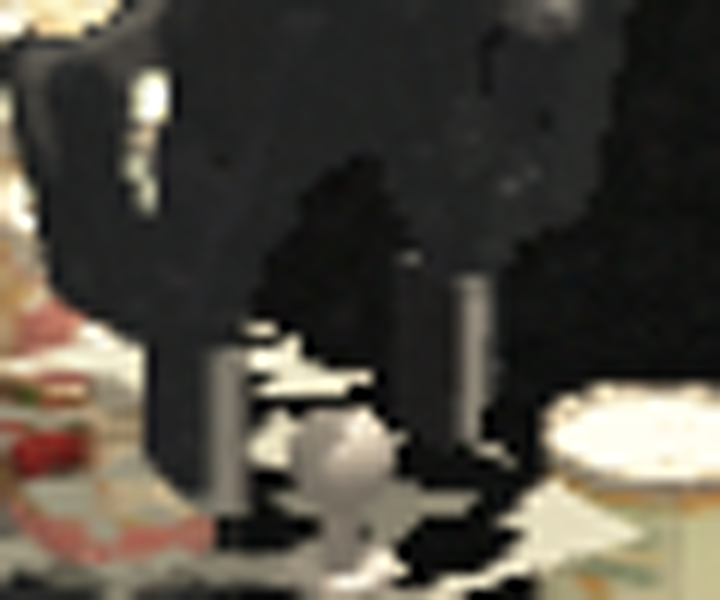

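Emit:
move_arm([
  [[0.006,0,0.004],0,60],
  [[0.006,0,0.0045],0,60],
  [[0,0,0],0,40],
  [[0,0,0],0,25],
  [[0,0,0],0,10],
  [[0,0,0],0,10],
  [[0,0,0],0,10],
], squeeze=30)

```text
time_s: 29.12
ee_pos: [490.7, 23.6, 124.7]
orientation: [-0.048, 0.999, 0.0, -0.0]
force: [-1.2, -0.5, 3.5]
finger_gap: 20.1
```

```bash
python3 - <<'E'
from h import *
plan([490.5,24.3,125],95.5)
im,d=get_image("scene");cv2.imwrite("pics/s27.png",cv2.resize(im[145:195,295:355],(720,600),interpolation=cv2.INTER_CUBIC))
E
```

```text
t 29.12 tcp [490.7  23.6 124.7] jaw 95.5 zt [-0.  0. -1.] gap 20.1 F [-1.2 -0.5  3.5]
  q [-0.29  0.31  0.17  2.04 -0.07  0.79  1.59]
  turn 0.0 shift before turn (tool mm) [ 0.1  0.7 -0.3] after turn [ 0.1  0.7 -0.3]
```

View pics/s27.png

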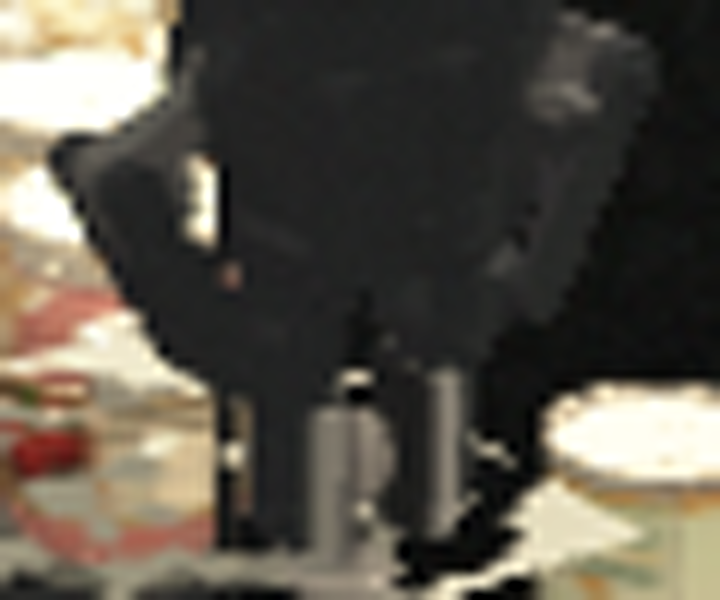

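Emit:
move_arm([
  [[-0.0015,0,-0.006],0,10],
  [[-0.0016,0,-0.0059],0,10],
  [[-0.002,0,-0.0058],0,10],
  [[-0.0022,0,-0.0058],0,10],
  [[-0.0025,0,-0.0057],0,10],
  [[-0.0027,0,-0.0055],0,10],
  [[-0.003,0,-0.0054],0,10],
  [[-0.0031,0,-0.0053],0,10],
  [[0,0,0],0,10],
], squeeze=30)

```text
time_s: 30.3
ee_pos: [509.7, 25.3, 170.4]
orientation: [-0.048, 0.999, -0.0, 0.0]
force: [0.2, -2.2, -2.3]
finger_gap: 19.9
```

```bash
python3 - <<'E'
from h import *
plan([490.5,24.3,125],95.5)
im,d=get_image("scene");cv2.imwrite("pics/s28.png",cv2.resize(im[130:180,290:350],(720,600),interpolation=cv2.INTER_CUBIC))
E
```

```text
t 30.3 tcp [509.7  25.3 170.4] jaw 95.5 zt [ 0.001 -0.    -1.   ] gap 19.9 F [ 0.2 -2.2 -2.3]
  q [-0.29  0.28  0.18  1.95 -0.06  0.91  1.58]
  turn -0.0 shift before turn (tool mm) [19.2  0.9 45.4] after turn [19.2  0.9 45.4]
```

View pics/s28.png

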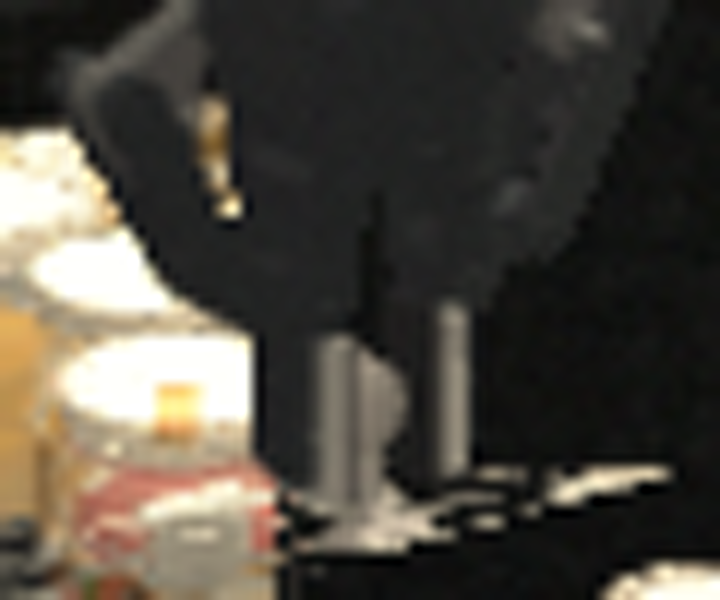

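Emit:
move_arm([
  [[-0.0034,-0.0001,-0.0051],0,10],
  [[-0.0036,-0.0001,-0.005],0,10],
  [[-0.0039,-0.0001,-0.0048],0,10],
  [[-0.004,-0.0001,-0.0047],0,10],
  [[-0.0043,-0.0001,-0.0044],0,10],
  [[-0.0044,-0.0001,-0.0043],0,10],
  [[0,0,0],0,10],
])

```text
time_s: 31.22
ee_pos: [533.2, 27.2, 198.7]
orientation: [-0.048, 0.999, 0.0, 0.0]
force: [-2.0, -2.8, 0.3]
finger_gap: 19.9
```

```bash
python3 - <<'E'
from h import *
plan([490.5,24.3,125],95.5)
im,d=get_image("scene");cv2.imwrite("pics/s29.png",cv2.resize(im[120:170,285:345],(720,600),interpolation=cv2.INTER_CUBIC))
E
```

```text
t 31.23 tcp [533.2  27.2 198.7] jaw 95.5 zt [ 0.  0. -1.] gap 19.9 F [-2.  -2.8  0.3]
  q [-0.29  0.29  0.18  1.87 -0.06  0.99  1.59]
  turn 0.0 shift before turn (tool mm) [42.8  1.2 73.7] after turn [42.8  1.1 73.7]
```

View pics/s29.png

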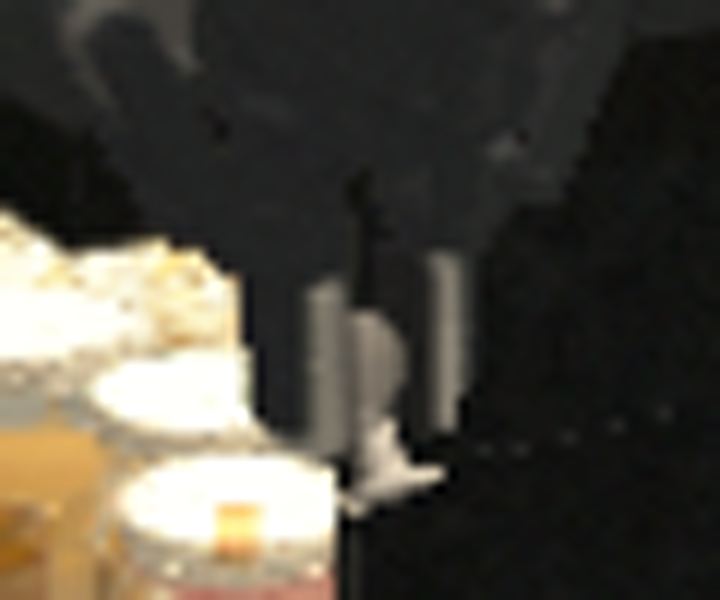

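```bash
python3 - <<'E'
from h import *
ballfit(315.5,149.9)
E
```

```text
ball [534.6  24.2 212.7] theta 33.2
  ball [ 788.4 -114.4  106.8] theta -190.1
```

Emit:
move_arm([
  [[-0.0046,-0.0001,-0.0041],0,10],
  [[-0.0048,-0.0001,-0.0039],0,10],
  [[-0.005,-0.0001,-0.0036],0,10],
  [[-0.0051,-0.0001,-0.0035],0,10],
  [[0,0,0],0,10],
])

```text
time_s: 31.9
ee_pos: [552.8, 28.9, 213.8]
orientation: [-0.048, 0.999, 0.0, 0.0]
force: [-2.0, -0.5, 0.4]
finger_gap: 19.5
```

```bash
python3 - <<'E'
from h import *
plan([490.5,24.3,125],95.5)
im,d=get_image("scene");cv2.imwrite("pics/s30.png",cv2.resize(im[115:165,280:340],(720,600),interpolation=cv2.INTER_CUBIC))
E
```

```text
t 31.9 tcp [552.8  28.9 213.8] jaw 95.5 zt [ 0.001  0.    -1.   ] gap 19.5 F [-2.  -0.5  0.4]
  q [-0.29  0.3   0.19  1.8  -0.07  1.04  1.59]
  turn 0.0 shift before turn (tool mm) [62.5  1.4 88.7] after turn [62.5  1.4 88.7]
```

View pics/s30.png

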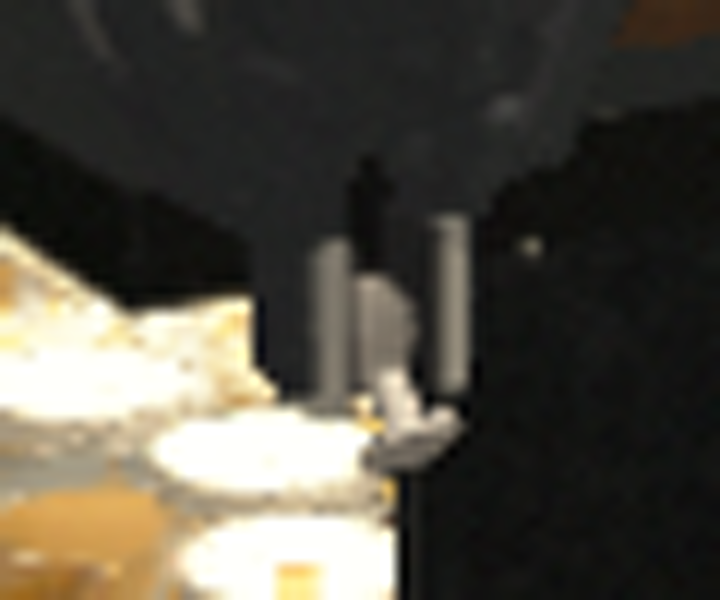

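```bash
python3 - <<'E'
from h import *
ballfit(311.4,141.5);ballfit(311.0,141.5);ballfit(311.4,142)
E
```

```text
ball [553.7  25.1 228.4] theta 43.3
  ball [784.2 -97.4 139.3] theta 156.6
  ball [553.8  26.2 228.5] theta 43.4
  ball [784.  -95.8 139.6] theta 156.5
  ball [552.5  25.8 227.6] theta 42.7
  ball [784.6 -97.5 137.5] theta 157.3
```

Emit:
move_arm([
  [[-0.0036,-0.0001,-0.0025],0,10],
  [[-0.0036,-0.0001,-0.0024],0,10],
  [[-0.0037,-0.0001,-0.0023],0,10],
  [[-0.0037,-0.0001,-0.0022],0,10],
  [[0,0,0],0,10],
  [[0,0,0],0,10],
])

```text
time_s: 32.7
ee_pos: [566.8, 29.9, 222.4]
orientation: [-0.048, 0.999, 0.0, -0.0]
force: [1.3, 2.1, -7.0]
finger_gap: 19.9
```

```bash
python3 - <<'E'
from h import *
plan([490.5,24.3,125],95.5)
im,d=get_image("scene");np.savez("sc31.npz",im=im,d=d);cv2.imwrite("pics/s31.png",cv2.resize(im[110:160,275:335],(720,600),interpolation=cv2.INTER_CUBIC))
cv2.imwrite("pics/s31f.png",im)
im,d=get_image("top");cv2.imwrite("pics/t31.png",im);np.savez("tp31.npz",im=im,d=d)
C=cloud("scene",np.load("sc31.npz")["d"])
for v in range(128,150,2): print(v,["%d,%d,%d"%tuple(C[v,u]) for u in range(299,321,3)])
E
```

```text
t 32.7 tcp [566.8  29.9 222.4] jaw 95.5 zt [-0.  0. -1.] gap 19.9 F [ 1.3  2.1 -7. ]
  q [-0.29  0.32  0.19  1.76 -0.07  1.07  1.59]
  turn 0.0 shift before turn (tool mm) [76.4  1.7 97.5] after turn [76.4  1.7 97.5]
128 ['554,57,266', '552,50,266', '553,42,264', '597,11,248', '567,18,257', '555,16,260', '597,-14,244', '598,-24,243']
130 ['560,54,259', '557,48,259', '557,40,258', '600,9,242', '561,21,254', '555,16,255', '599,-15,238', '598,-24,237']
132 ['567,51,252', '557,48,254', '553,42,254', '598,10,237', '565,19,248', '554,17,250', '599,-15,233', '599,-24,232']
134 ['563,53,249', '556,48,250', '553,42,250', '558,31,246', '566,19,242', '556,16,245', '601,-16,227', '599,-24,226']
136 ['565,52,243', '557,48,244', '555,41,244', '556,32,242', '561,22,239', '554,17,240', '598,-15,223', '641,-48,205']
138 ['565,52,238', '557,48,239', '553,42,240', '557,32,237', '559,22,235', '558,15,234', '641,-38,201', '-207,429,522']
140 ['564,53,233', '554,50,235', '554,41,234', '558,31,231', '564,20,228', '554,17,230', '641,-39,195', '640,-47,194']
142 ['1029,-173,51', '557,48,229', '553,42,230', '552,34,229', '552,27,227', '558,15,223', '642,-39,189', '641,-48,188']
144 ['1027,-171,44', '559,47,223', '554,42,224', '1018,-206,40', '539,33,227', '537,26,227', '643,-40,183', '640,-48,183']
146 ['1009,-162,43', '1009,-175,40', '1003,-185,41', '545,38,221', '544,31,220', '546,21,218', '641,-39,178', '642,-48,176']
148 ['1005,-160,36', '1005,-173,34', '995,-181,36', '548,37,215', '551,27,212', '642,-30,174', '645,-41,171', '643,-49,170']
```

View pics/s31.png

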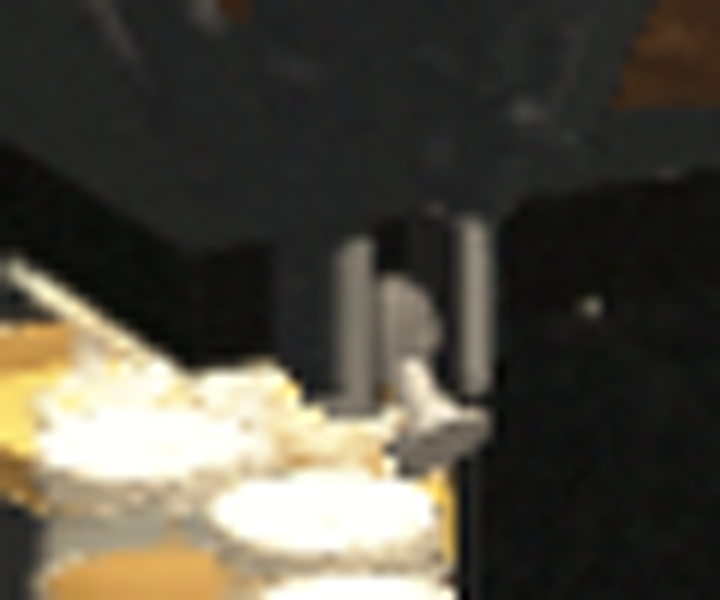

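View pics/s31f.png

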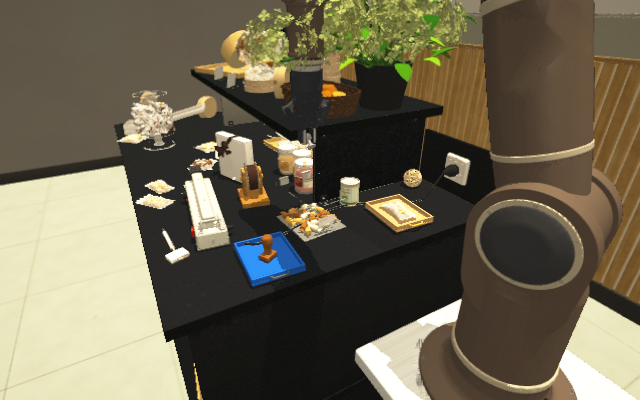

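View pics/t31.png

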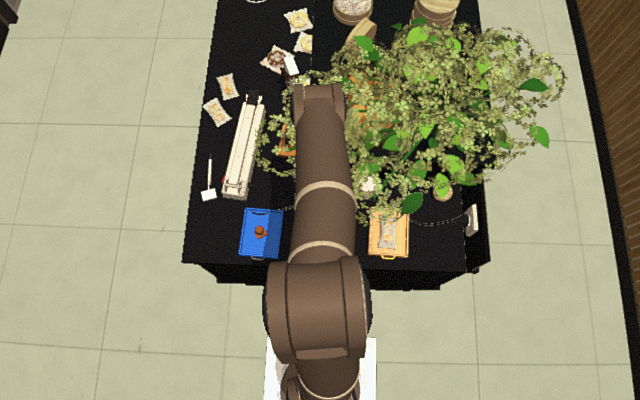

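```bash
python3 - <<'E'
from h import *
ballfit(308.5,136);ballfit(308.3,136.5)
# fitted from surface depth: ball pixels
C=cloud("scene",np.load("sc31.npz")["d"])
from scipy.optimize import least_squares
Q=C[133:141,307:311].reshape(-1,3);Q=Q[(abs(Q[:,0]-558)<8)&(abs(Q[:,1]-28)<9)];print(len(Q),Q.mean(0).round(1))
r=least_squares(lambda p:np.linalg.norm(Q-p,axis=1)-11,[565,27,237],loss="soft_l1");c=r.x;print(c.round(1))
for c in(r.x,np.array([566.8,30,222.4+14])):
  for hx in(630.9,632.9,634.9):
    print(hx,"theta by angle",round(np.degrees(np.arctan2(c[2]-112,(hx-c[0])*1.004))-12.26,1),"r",round(np.hypot(c[2]-112,(hx-c[0])*1.004),1))
for r in tip_of("knob_ball","scene")[:2]: print(np.array(r["point"])*[640,400],r["confidence"])
plan([490.5,24.3,125],95.5)
E
```

```text
ball [569.5  24.7 237.7] theta 50.7
  ball [776.5 -83.2 161.9] theta 147.0
  ball [568.1  26.  237.1] theta 50.1
  ball [777.1 -82.8 160.2] theta 147.8
27 [558.4  30.7 239. ]
[567.6  31.4 236.8]
630.9 theta by angle 50.7 r 140.0
632.9 theta by angle 50.0 r 141.0
634.9 theta by angle 49.3 r 141.9
630.9 theta by angle 50.4 r 140.1
632.9 theta by angle 49.7 r 141.0
634.9 theta by angle 48.9 r 142.0
[307.392 133.2  ] 0.54
t 32.85 tcp [566.7  29.9 222.5] jaw 95.5 zt [-0.  0. -1.] gap 19.9 F [ 4.   2.2 -9.1]
  q [-0.29  0.32  0.19  1.76 -0.07  1.07  1.59]
  turn 0.0 shift before turn (tool mm) [76.4  1.7 97.5] after turn [76.4  1.7 97.5]
```

Emit:
move_arm([
  [[0,0,0],0,10],
  [[0,0,0],0,10],
  [[0,0,0],0,10],
  [[0,0,0],0,10],
  [[0,0,0],0,10],
  [[0,0,0],0,10],
  [[0,0,0],0,10],
  [[0,0,0],0,10],
  [[0,0,0],0,10],
])

```text
time_s: 33.98
ee_pos: [566.8, 29.9, 222.6]
orientation: [-0.048, 0.999, 0.0, 0.0]
force: [4.7, 3.2, -11.2]
finger_gap: 19.6
```

```bash
python3 - <<'E'
from h import *
from scipy.optimize import least_squares
im,d=get_image("scene");cv2.imwrite("pics/s32.png",cv2.resize(im[110:160,275:335],(720,600),interpolation=cv2.INTER_CUBIC))
C=cloud("scene",d)
Q=C[133:141,307:311].reshape(-1,3);Q=Q[(abs(Q[:,0]-558)<8)&(abs(Q[:,1]-28)<9)]
r=least_squares(lambda p:np.linalg.norm(Q-p,axis=1)-11,[565,27,237],loss="soft_l1");c=r.x
print(c.round(1),round(np.degrees(np.arctan2(c[2]-112,(632.9-c[0])*1.004))-12.26,1))
plan([490.5,24.3,125],95.5)
for q in["tea_tin","label_stack","pen_a","date_stamp","butter_bar"]:
    a=cut_out(q,"scene")
    if a:
        m=a[0]["pixels"];print(q,round(a[0]["confidence"],2),np.median(C[m&(d>0)],0).round(1))
D0=np.load("scene0.npz");C0=cloud("scene",D0["d"])
df=cv2.absdiff(im,D0["im"]).max(2);print("changed px at tin/labels/pen:",(df[176:206,338:360]>40).sum(),(df[228:265,160:192]>40).sum())
E
```

```text
[567.2  28.5 235.7] 49.7
t 34.02 tcp [566.8  29.9 222.6] jaw 95.5 zt [-0.  0. -1.] gap 19.8 F [  4.4   2.6 -11.9]
  q [-0.29  0.32  0.19  1.76 -0.07  1.07  1.59]
  turn 0.0 shift before turn (tool mm) [76.5  1.7 97.6] after turn [76.5  1.7 97.6]
tea_tin 0.63 [ 582.4 -114.5   47.1]
label_stack 0.54 [554.7  30.4 228.4]
pen_a 0.64 [631.6 383.7   7.5]
date_stamp 0.66 [436.5 200.9  37.1]
butter_bar 0.9 [ 449.1 -183.4   28.9]
changed px at tin/labels/pen: 56 0
```

View pics/s32.png

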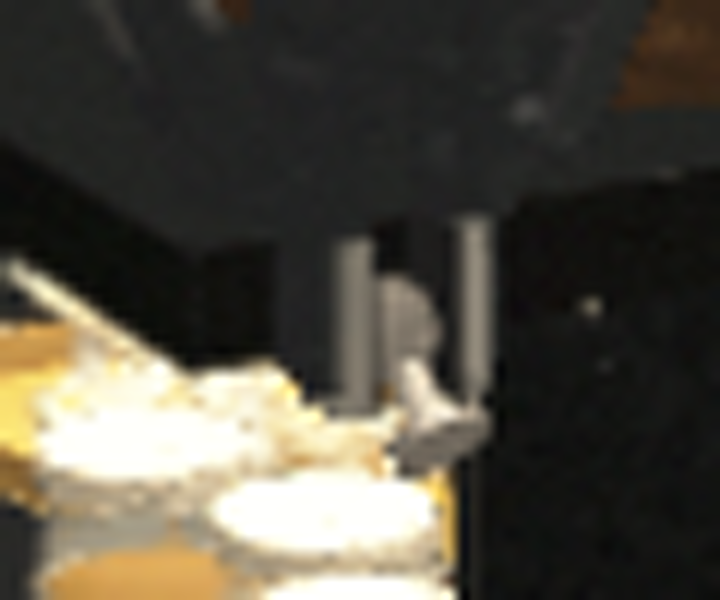

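Emit:
move_arm([
  [[-0.0005,0,0.001],0,10],
  [[0,0,0],0,10],
  [[0,0,0],0,10],
])

```text
time_s: 34.65
ee_pos: [567.2, 29.9, 222.5]
orientation: [-0.048, 0.999, 0.0, 0.0]
force: [-2.8, 3.7, 2.1]
finger_gap: 19.7
```

Emit:
move_arm([
  [[0,0,0],0,10],
  [[0,0,0],0,10],
  [[0,0,0],0,10],
  [[0,0,0],0,10],
  [[0,0,0],0,10],
  [[0,0,0],0,10],
])

```text
time_s: 35.4
ee_pos: [567.1, 29.9, 222.4]
orientation: [-0.048, 0.999, 0.0, 0.0]
force: [-3.7, 3.1, 3.6]
finger_gap: 19.9
```

```bash
python3 - <<'E'
from h import *
from scipy.optimize import least_squares
im,d=get_image("scene");C=cloud("scene",d)
Q=C[133:141,307:311].reshape(-1,3);Q=Q[(abs(Q[:,0]-558)<8)&(abs(Q[:,1]-28)<9)]
c=least_squares(lambda p:np.linalg.norm(Q-p,axis=1)-11,[565,27,237],loss="soft_l1").x
th=np.degrees(np.arctan2(c[2]-112,(632.9-c[0])*1.004))-12.26
print(c.round(1),round(th,1),len(Q));plan([490.5,24.3,125],95.5)
if 47.5<th<52.5: print(close_job())
E
```

```text
[567.7  31.2 235.4] 49.8 27
t 35.45 tcp [567.2  29.9 222.4] jaw 95.5 zt [ 0.  0. -1.] gap 19.9 F [-3.7  2.7  5.1]
  q [-0.29  0.32  0.19  1.76 -0.07  1.07  1.59]
  turn 0.0 shift before turn (tool mm) [76.9  1.8 97.4] after turn [76.9  1.7 97.4]
the job is handed in; nothing more can be done
None
```

The job was handed in at about 35.5 s. The butter bar lies flat in the wooden sweets tray and the hand stamp stands upright in the blue tray. The lid is held at about 50 degrees by a 30 N grip on its ball knob.

- **First grip slipped:** on the first lift the ball crept to the edge of the finger pads at about 42 degrees. I lowered the lid until it was nearly shut, let go, gripped the ball again with the pads placed better, and lifted it a second time.
- **Lid angle:** the last sphere fit to the depth image gave 49.8 degrees. Earlier checks at the same hold gave 48.9 to 50.7. They all rest on my estimate of the hinge position; I had no direct reading of the joint.
- **Hold:** the pull on the wrist rose to about 12 N while I waited, so I shifted the hand about 1 mm, which brought it down to about 7 N. It was still creeping up slightly when I handed in.
- **Other things on the counter:** the pixels around the pen and labels did not change. 56 pixels changed around the tea tin, most likely because the raised clear lid no longer shows in front of it. The network's last guess for the labels landed on the knob, so I ignored it.

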